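Press a plate home against a spring plunger

TASK

Take the flat metal plate from its sloping stand and set it upright on a long thin edge on the floor of the checking jig's channel, at first clear of the spring plunger. Then slide it along the channel, pushing the plunger back, until its end bears squarely on the hard stop block, and finish while holding it pressed there (do not let go or back off, the spring would push it away); press gently, well under 40 N on the stop, and leave the other things on the bench where they are.

Things in the scene. Friction and masses are not known exactly. Their poses are not given: they have to be found in the camera images.
- plate: flat aluminium plate, own x 90 mm, y 70 mm, z 12 mm (thickness), two 14 mm holes 30 mm either side of the middle; 0.18 kg; origin at its centre; same when turned end for end. At first it leans on the stand, long edge level, y pointing up the slope, 35 degrees from vertical, upper edge towards the robot. Pinch it across the thickness at the middle of the upper edge.
- stand: fixed dark steel sloping stand, 104 mm (own x) by 85 mm, 70 mm high; origin on the bench under its middle. The plate lies lengthwise along own x, upper edge towards own +y, lower edge 26 mm above the bench on toes with 8 mm lips. Two arms 14 mm wide, 38 mm either side of the middle, back it to 53 mm up the slope; the 62 mm between them is free for a finger.
- jig: fixed checking jig, base 185 x 70 mm: its channel runs along own x from -105 mm to +40 mm, where the stop block stands; parts are pushed towards own +x. Origin on the bench, on the channel's centre line. The channel floor is 12 mm above the bench, 18 mm wide between two rails 12 mm high and 10 mm thick.
- stop_block: hard stop, steel block 26 x 44 mm and 58 mm high across the channel's end; origin at the foot of its working face (at the channel floor, centre line, 40 mm along the jig's own x); the face looks to -x. With the plate home its centre is 45 mm from this face.
- plunger_nose (a point): tip of the brass spring plunger, 12 mm across, sticking out of the middle of the stop block's face 42 mm above the channel floor; free, it stands 12 mm out from the face
- plunger (a joint): how far the plunger is pushed in, m: 0 free, 0.012 when its nose is flush with the stop face (range to 0.018). The spring gives about 4 N at 0 and 9 N at 0.012 and pushes out again
- oil_bottle: small oil bottle, 35 mm across, 107 mm high, standing; origin under its middle; bystander, leave it
- nut_1: steel hexagon nut 30 x 35 x 16 mm lying flat; origin under its middle; bystander, leave it
- gauge_block_1: steel block 20 x 30 x 12 mm; origin under its middle; bystander, leave it
Not all that is in view belongs to the job. Several things have the shape of the plate; the one meant has the colours described above.

How it is judged:
By the outcome, as a careful person would: the job done as asked, in the order asked, and still so for the second after the job is handed in, while the arm keeps its last pose, push and grip.
It also fails if it takes over 58 s, if anything falls off the work surface, if the arm or the gripper's body presses on something with over 40 N, if the wrist force passes 120 N, or if a joint passes its speed limit or range.

ROBOT

A 6-joint arm with a two-finger parallel gripper is mounted at the origin on a cart in front of the work surface, level with it; the furniture and walls round the work are solid. World frame = base frame: x ahead of the robot, y to its left, z up, the work surface at z = 0. Lengths are in m, angles in rad, forces in N, time in s.
With the tool pointing down it reaches from about 0.35 to 0.775 m from the base axis. Payload 5.5 kg.
Tool frame: the origin (TCP) lies between the finger pads; the fingertips stand 19 mm ahead of it and the grasp point (between the pads) is the TCP; z points along the fingers, y is the direction in which the jaws open and shut (so a half turn about z gives the same grasp; the last joint's range is limited). The gripper opens to 85 mm and grips with 20 to 120 N. Pads are 22 mm wide; open, the fingers measure 114 mm over their backs; the gripper's body (76 mm by 85 mm) begins 54 mm behind the grasp point. The pads swing forward as they close: fully open they stand 13 mm farther back than shut.
Start: joints at [1.082, 0.313, 0.046, 1.304, 0, 1.431], TCP at [0.197, 0.54, 0.212] pointing down, gripper open.
Joint ranges: [-2.76, 2.76], [-0.86, 1.69], [-1.03, 1.26], [-2.2, 2.34], [-1.47, 1.5], [-3.14, 3.14]. Speed limits (rad/s): [2.57, 2.57, 3.14, 3.14, 3.14, 3.14].

INTERFACE

Orientations are given as a unit quaternion [w, x, y, z].
In Python, from workcell import get_state, cams, workorder gives the robot as it stands.
- The arm moves only by the tool play_rows, never from a script. Its argument "series" is text: rows parted by semicolons, each of 7 numbers parted by spaces: the opening in per cent of the stroke, from 0 (shut) to 100 (fully open), then the shift along the tool's x, y, z in cm, then the turn, a rotation vector about the tool's x, y, z in degrees. A call has 1 to 12 rows; each row shifts and turns the commanded pose from where the row before left it, along the tool's axes as they then stand; what a row does not reach is not made up. A row lasts 1/8 s, in which the tool goes at most 62.5 mm and 10.7 degrees, less where a joint would pass 70% of its speed; a pose out of reach is approached as far as the arm can. A call with a gripper value outside its range is refused whole. The fingers move at their own pace and stop on an object; "newtons" is the grip in N (left out, the last holds). Time passes only in rows, so rows that do not move let the fingers close. It gives the time, the measured TCP pose, the force and the opening at its end, in the units of the state.
- get_state(): the state, without advancing time (a new reading comes with each control period).
- cams.read_camera(name): name is "scene" or "side" or "wrist"; returns the picture (420x560x3 uint8, red, green, blue); there is no depth.
- cams.get_calibration(name): a dict with "fx", "fy", "cx", "cy" (pixels), "distortion" ([k1, k2, p1, p2, k3] as OpenCV has them; the pictures are not rectified), "rvec" (rotation vector, rad) and "tvec" (3), from world to camera coordinates, as OpenCV has them. Camera axes: x right, y down, z forward; pixel columns grow to the right and rows downward; lengths in m; the calibration is good to about 2 mm. A picture is of the moment at which its call begins: read the wrist's pose just before it. get_calibration takes no time and is no camera call; for the wrist camera it gives the pose at the moment of the call.
- workorder.hand_in(): hands the job in, once; it reports no verdict.
The state is a dict: "clock": time; "joint_pos": joint angles; "qvel": joint speeds; "tau": joint torques, N m; "tcp_pos": TCP position; "orientation": TCP orientation; "wrist_force": force on the tool from outside, world axes, zero at the start; "ft_torque": the same for the moment, N m; "finger_gap": finger opening in m.
Only numpy, scipy, OpenCV 4.12 (cv2) and the standard library are available. Lean on these libraries where they do the work, as an engineer would, in place of code of your own. Each camera call takes 0.05 s, during which the arm holds its last target.

## Working session

There is one attempt and no reset: what is moved stays moved. The work goes in short steps, Python scripts to look and compute and a tool call to move; the robot and the scene stay as the last step left them, time stands still between calls to the robot, and variables do not carry over. Pictures are saved under pics/ and viewed, and the job is handed in when it is done.

Besides the shell and the picture viewer there is one more tool, called by a JSON object that holds its "name" and its "arguments". play_rows: Moves the arm, as the interface text tells. Its arguments: {"type":"object","properties":{"series":{"type":"string"},"newtons":{"type":"number"}},"required":["series"]}

```bash
ls; mkdir -p pics; python3 - <<'E'
from workcell import get_state, cams
import cv2
print(get_state())
for n in ["scene","side","wrist"]:
    c=cams.get_calibration(n);print(n,c)
    cv2.imwrite(f"pics/{n}0.png",cams.read_camera(n)[:,:,::-1])
E
```

```text
pics
{'clock': 0.0, 'joint_pos': array([1.08238972e+00, 3.14025336e-01, 4.49511077e-02, 1.30363554e+00,
       1.62091607e-05, 1.43119956e+00]), 'qvel': array([-1.40202573e-06,  7.49579187e-04,  5.43042743e-04, -5.71914169e-05,
       -2.40649327e-04, -5.58985485e-05]), 'tau': array([ 8.37464540e-04, -4.80621743e+01,  2.98537052e+01,  1.92966079e-02,
        9.25040695e-05,  1.25754033e-05]), 'tcp_pos': array([0.19625237, 0.53985844, 0.21078336]), 'orientation': array([-3.03207045e-04,  1.73522041e-01,  9.84829521e-01, -9.07436235e-04]), 'wrist_force': array([-0.93379854, -0.95565274,  0.61160232]), 'ft_torque': array([ 0.0208457 , -0.00229537,  0.00758488]), 'finger_gap': 0.0854167101884007}
scene {'fx': 540.5784901762188, 'fy': 540.5784901762188, 'cx': 282.92152407934753, 'cy': 200.9625490843767, 'distortion': array([-0.17310368,  0.        ,  0.        ,  0.        ,  0.        ]), 'rvec': array([ 0.80876775, -2.49209175,  1.21779733]), 'tvec': array([0.48586989, 0.21781678, 1.43104695])}
side {'fx': 412.9417096901353, 'fy': 412.9417096901353, 'cx': 284.0591853184405, 'cy': 211.65882121126108, 'distortion': array([-0.07176501,  0.        ,  0.        ,  0.        ,  0.        ]), 'rvec': array([ 2.25107737, -0.23588136,  0.13689578]), 'tvec': array([-0.51316038,  0.15919516,  1.15136592])}
wrist {'fx': 327.68156478239104, 'fy': 327.68156478239104, 'cx': 275.0242616836901, 'cy': 209.31665290786233, 'distortion': array([-0.04358437,  0.        ,  0.        ,  0.        ,  0.        ]), 'rvec': array([-2.37087881, -1.65940064, -0.23951072]), 'tvec': array([-0.57377949, -0.03762078,  0.38005329])}
```

View pics/scene0.png

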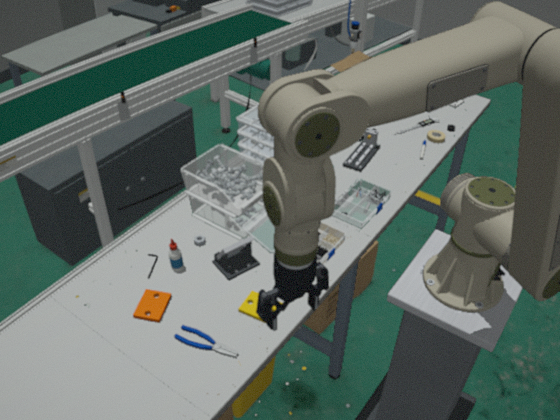

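View pics/side0.png

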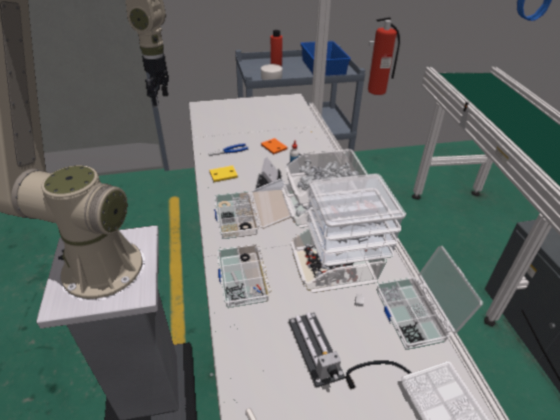

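View pics/wrist0.png

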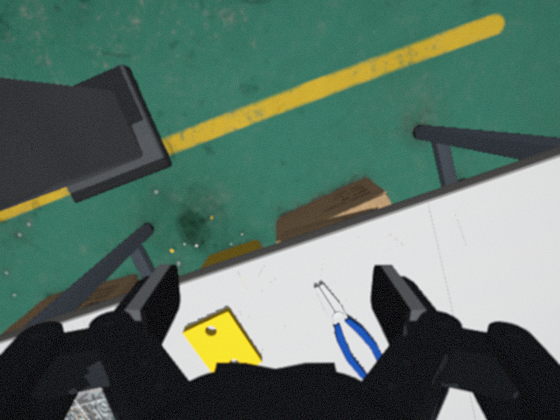

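The wrist view shows only decoys: the yellow plate at (223,340) and the pliers. In the scene view the stand is at about (236,258) and the jig at about (362,150). In the side view the stand is at about (268,176) and the jig at about (316,348). I'll enlarge crops of both.

```bash
python3 - <<'E'
import cv2
a=cv2.imread('pics/scene0.png');b=cv2.imread('pics/side0.png')
f=lambda im,x,y,w,h,k:cv2.resize(im[y:y+h,x:x+w],None,fx=k,fy=k,interpolation=cv2.INTER_CUBIC)
cv2.imwrite('pics/c1.png',f(a,190,220,80,60,10))
cv2.imwrite('pics/c2.png',f(a,330,115,70,60,10))
cv2.imwrite('pics/c3.png',f(b,235,140,80,60,10))
cv2.imwrite('pics/c4.png',f(b,270,300,100,100,6))
E
```

```text
(no output)
```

View pics/c1.png

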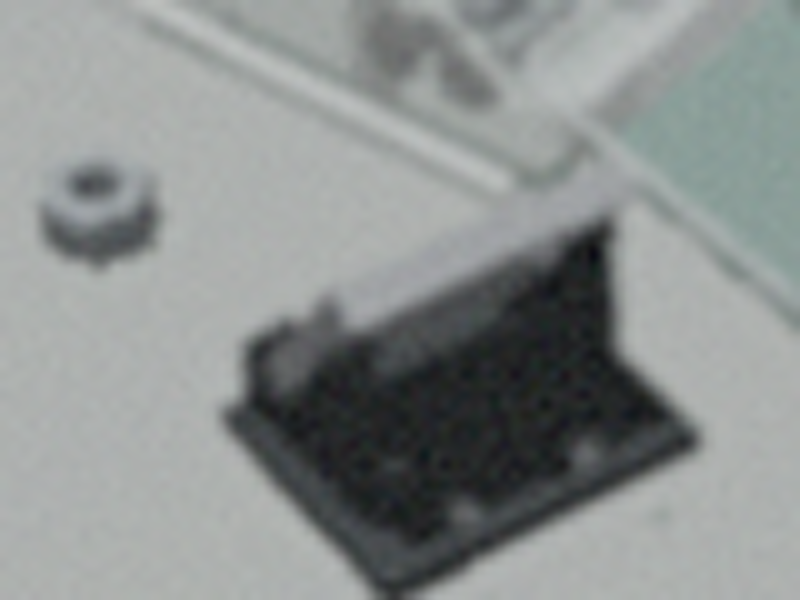

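View pics/c2.png

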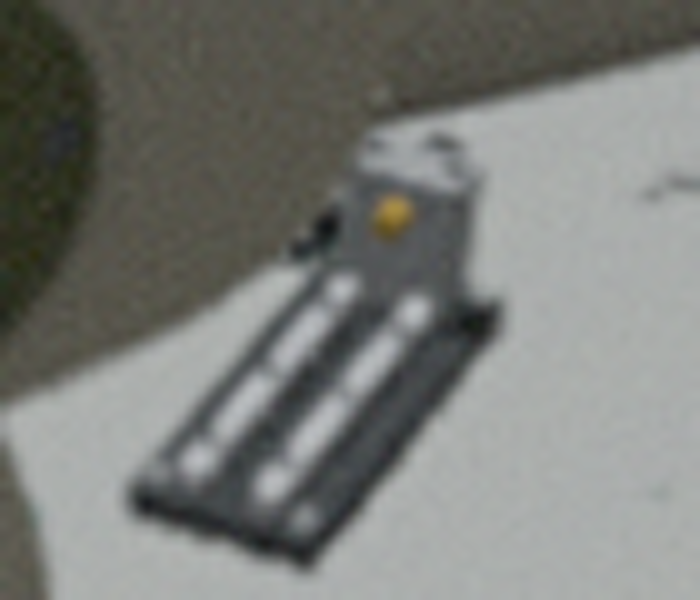

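View pics/c3.png

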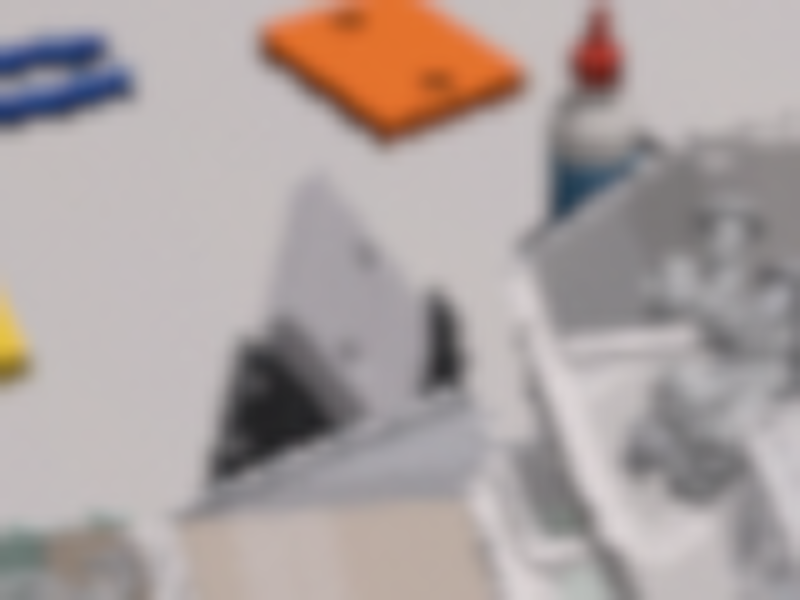

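View pics/c4.png

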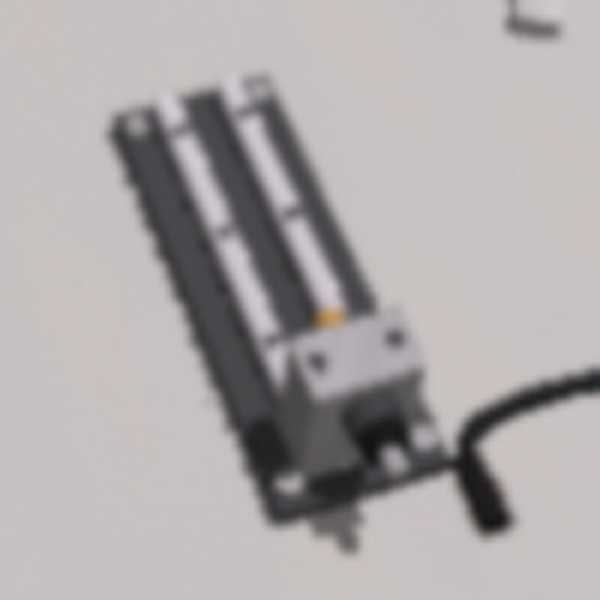

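Scene crop: the grey plate stands on the dark stand, with its upper edge from about (223,251) to (253,239) and the stand base corners at about (213,262), (229,279) and (260,264). The jig shows the brass plunger at about (369,136). I'll back-project these at their known heights.

```bash
cat > h.py <<'E'
import numpy as np, cv2
from scipy.spatial.transform import Rotation as R
from workcell import get_state, cams
def cal(n):
    c=cams.get_calibration(n) if isinstance(n,str) else n
    K=np.array([[c['fx'],0,c['cx']],[0,c['fy'],c['cy']],[0,0,1.]])
    return K,np.array(c['distortion']),np.array(c['rvec']),np.array(c['tvec'])
def proj(n,P):
    K,d,r,t=cal(n); return cv2.projectPoints(np.array(P,float).reshape(-1,1,3),r,t,K,d)[0].reshape(-1,2)
def back(n,uv,z):
    K,d,r,t=cal(n); uv=np.array(uv,float).reshape(-1,1,2)
    p=cv2.undistortPoints(uv,K,d).reshape(-1,2); M=cv2.Rodrigues(r)[0]
    D=np.c_[p,np.ones(len(p))]@M; C=-M.T@t
    s=(np.array(z)-C[2])/D[:,2]; return C+D*s[:,None] if np.ndim(s) else C+D*s
def crop(uv,x,y,k): return (np.array(uv,float)+.5)/k-.5+np.array([x,y])
E
python3 - <<'E'
from h import *
np.set_printoptions(precision=4,suppress=True)
print('scene jig: base -x corners, nose, stop top front corners')
print(back('scene',crop([(137,485),(310,555),(395,215),(360,172),(475,185)],330,115,10),[.01,.01,.054,.07,.07]))
print('side jig: base -x(2), +x(2), nose, stoptop4, rail ends')
print(back('side',crop([(112,125),(270,80),(275,522),(460,460),(330,313),(290,345),(400,308),(425,372),(308,405),(165,97),(230,77)],270,300,6),[.012]*2+[.0]*2+[.054]+[.07]*4+[.024]*2))
print('scene stand base corners(3), plate upper edge');
h=.026+.070*np.cos(np.radians(35));print(h)
print(back('scene',crop([(232,408),(390,590),(695,440),(340,310),(630,180)],190,220,10),[0.006,.006,.006,h,h]))
print('side plate upper edge corners'); print(back('side',crop([(318,172),(275,325)],235,140,10),[h,h]))
print('bottle/nut', back('scene',[(178,270),(199.5,243)],[0,.0]))
E
```

```text
scene jig: base -x corners, nose, stop top front corners
[[ 0.5428 -0.2806  0.01  ]
 [ 0.4745 -0.2798  0.01  ]
 [ 0.5259 -0.4265  0.054 ]
 [ 0.5387 -0.4203  0.07  ]
 [ 0.5018 -0.4378  0.07  ]]
side jig: base -x(2), +x(2), nose, stoptop4, rail ends
[[ 0.4733 -0.2838  0.012 ]
 [ 0.5432 -0.2752  0.012 ]
 [ 0.4948 -0.4587  0.    ]
 [ 0.5693 -0.4497  0.    ]
 [ 0.5254 -0.4105  0.054 ]
 [ 0.5036 -0.4291  0.07  ]
 [ 0.5466 -0.4231  0.07  ]
 [ 0.5474 -0.4495  0.07  ]
 [ 0.5033 -0.4531  0.07  ]
 [ 0.4954 -0.2831  0.024 ]
 [ 0.5242 -0.2788  0.024 ]]
scene stand base corners(3), plate upper edge
0.08334064310022943
[[0.5911 0.3392 0.006 ]
 [0.5125 0.3659 0.006 ]
 [0.482  0.2731 0.006 ]
 [0.5365 0.3515 0.0833]
 [0.5072 0.2671 0.0833]]
side plate upper edge corners
[[0.5388 0.3579 0.0833]
 [0.5069 0.2655 0.0833]]
bottle/nut [[0.6464 0.4197 0.    ]
 [0.6724 0.3044 0.    ]]
```

```bash
cat >> h.py <<'E'
def tool():
    s=get_state(); q=s['orientation']; return s['tcp_pos'],R.from_quat([q[1],q[2],q[3],q[0]]).as_matrix(),s
E
python3 - <<'E'
from h import *
np.set_printoptions(precision=4,suppress=True)
p,T,s=tool(); K,d,r,t=cal('wrist'); M=cv2.Rodrigues(r)[0]; C=-M.T@t
print(T); print('cam pos in tool',T.T@(C-p),'cam axes in tool (rows x,y,z)'); print((T.T@M.T).T)
E
```

```text
[[-0.9398  0.3418 -0.0007]
 [ 0.3418  0.9398 -0.0012]
 [ 0.0002 -0.0014 -1.    ]]
cam pos in tool [ 0.0718 -0.0003 -0.163 ] cam axes in tool (rows x,y,z)
[[-0.0009  1.      0.0002]
 [-0.9584 -0.0008 -0.2855]
 [-0.2855 -0.0005  0.9584]]
```

{"name": "play_rows", "arguments": {"series": "100 -5 -1.7 -0.7 0 0 0; 100 -5 -1.7 -0.7 0 0 -10; 100 -5 0.2 -0.7 0 0 0", "newtons": 50}}

```text
clock: 0.52
tcp_pos: [0.3287, 0.4658, 0.2331]
orientation: [-0.0, 0.086, 0.996, -0.0]
wrist_force: [0.7, 1.1, -0.5]
finger_gap: 0.0853
```

```bash
python3 - <<'E'
from h import *
p,T,s=tool();print(p,T,s['joint_pos'])
E
```

```text
[0.32865295 0.46579481 0.23310476] [[-9.85136395e-01  1.71772400e-01 -7.25651631e-04]
 [ 1.71772883e-01  9.85136352e-01 -6.66244467e-04]
 [ 6.00423390e-04 -7.80988945e-04 -9.99999515e-01]] [8.15499419e-01 2.99778969e-01 7.96182952e-02 1.35161816e+00
 7.16099385e-05 9.88128201e-01]
```

{"name": "play_rows", "arguments": {"series": "100 -4.3 -2.6 -0.5 0 0 0; 100 -4.3 -2.6 -0.5 0 0 0; 100 -4.3 -2.6 -0.5 0 0 0; 100 -4.3 -2.6 -0.5 0 0 0; 100 -4.3 -2.6 -0.5 0 0 -10.1; 100 0 0 0 0 0 -10.1; 100 0 0 0 0 0 -10.1; 100 0 0 0 0 0 -10.1; 100 0 0 0 0 0 -10.1; 100 0 0 0 0 0 -10.1; 100 0 0 0 0 0 -10.1; 100 0 0 0 0 0 -10.3"}}

```text
clock: 2.02
tcp_pos: [0.5175, 0.3022, 0.2573]
orientation: [-0.0, -0.583, 0.812, 0.0]
wrist_force: [-0.8, 0.0, -0.9]
finger_gap: 0.0856
```

```bash
python3 - <<'E'
from h import *
import pickle
p,T,s=tool();print(p,T,s['joint_pos'])
pickle.dump(cams.get_calibration('wrist'),open('w1.pkl','wb'))
cv2.imwrite("pics/w1.png",cams.read_camera('wrist')[:,:,::-1])
cv2.imwrite("pics/s1.png",cams.read_camera('scene')[:,:,::-1])
E
```

```text
[0.5175005  0.30217964 0.2572891 ] [[-3.19735336e-01 -9.47506594e-01 -7.54536475e-04]
 [-9.47506788e-01  3.19735575e-01 -2.18683392e-04]
 [ 4.48456110e-04  6.45007625e-04 -9.99999691e-01]] [ 3.94569202e-01  3.56598640e-01  2.18038172e-01  1.43301648e+00
  8.81715124e-05 -8.50776834e-01]
```

View pics/w1.png

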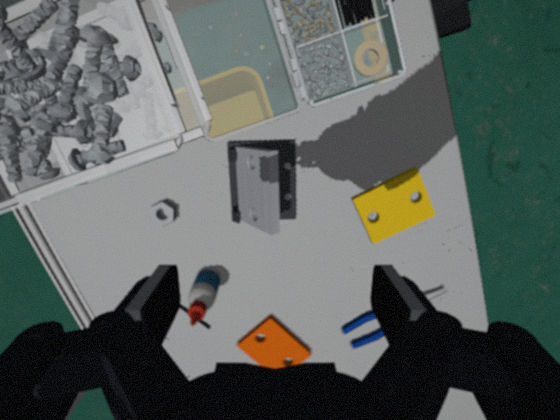

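The wrist view shows the stand from above at about (262,180), with the plate's upper edge near (263..278,150..233). I'll enlarge it.

```bash
python3 - <<'E'
import cv2
a=cv2.imread('pics/w1.png')
x,y,w,h,k=215,130,100,115,5
cv2.imwrite('pics/c5.png',cv2.resize(a[y:y+h,x:x+w],None,fx=k,fy=k,interpolation=cv2.INTER_CUBIC))
E
```

```text
(no output)
```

View pics/c5.png

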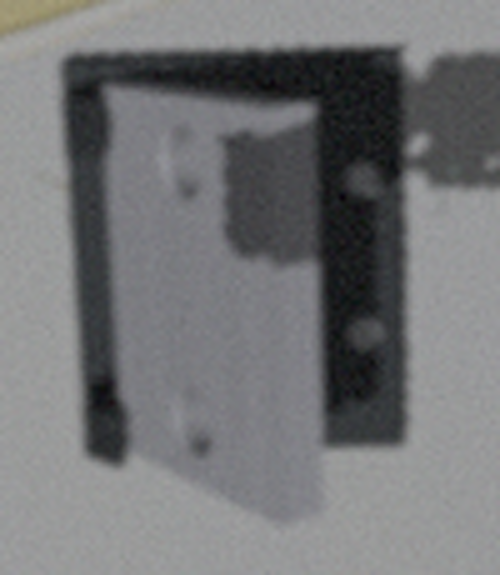

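```bash
cat > fit.py <<'E'
from h import *
import pickle
from scipy.optimize import least_squares
np.set_printoptions(precision=4,suppress=True)
w=pickle.load(open('w1.pkl','rb'))
t=np.radians(35)
def plate(p):
    x,y,z,yaw=p; X=np.array([np.cos(yaw),np.sin(yaw),0]);N=np.array([-np.sin(yaw),np.cos(yaw),0]);Zw=np.array([0,0,1.])
    Y=np.sin(t)*N+np.cos(t)*Zw; F=-np.cos(t)*N+np.sin(t)*Zw
    return np.array([x,y,z]),X,Y,F
def pts(p,L):
    c,X,Y,F=plate(p); return np.array([c+a*.045*X+b*.035*Y+f*.006*F for a,b,f in L])
L=[(1,1,1),(1,1,-1),(-1,1,-1),(-1,-1,1),(1,-1,1)]
uv=crop([(280,526),(325,510),(317,101),(104,85),(127,456)],215,130,5)
f=lambda p:(proj(w,pts(p,L))-uv).ravel()
g=lambda p:np.r_[f(p),(p[2]-.0585)/.003]
p0=[.54,.305,.055,np.radians(71)]
for fun in (f,g):
    s=least_squares(fun,p0); p=s.x; print(p,np.degrees(p[3])); print(s.fun[:10].reshape(-1,2))
c,X,Y,F=plate(p); print('upper mid',c+.035*Y)
Ls=[(1,1,1),(-1,1,1),(1,1,-1),(-1,1,-1)]
print('scene pred crop',(proj('scene',pts(p,Ls))-[190,220])*10)
print('side pred crop',(proj('side',pts(p,Ls))-[235,140])*10)
E
python3 fit.py
```

```text
[0.5413 0.305  0.0554 1.2747] 73.03712976832504
[[ 0.488   0.0332]
 [ 0.4528  0.745 ]
 [-0.2267  0.3531]
 [-0.3901  0.152 ]
 [-0.3864 -1.4754]]
[0.5411 0.3046 0.0572 1.275 ] 73.05064087325228
[[ 0.539   0.2477]
 [ 0.5496  0.9407]
 [-0.1561  0.1032]
 [-0.537  -0.0722]
 [-0.4864 -1.3539]]
upper mid [0.5219 0.3105 0.0859]
scene pred crop [[323.1725 284.8715]
 [608.9698 147.1283]
 [345.2328 325.4398]
 [630.7424 186.3782]]
side pred crop [[318.8378 161.3463]
 [289.2137 302.7985]
 [291.3694 176.4008]
 [260.4691 318.1325]]
```

```bash
cat >> fit.py <<'E'
print('base yaw')
for z in (0,.006,.012):
    b=back(w,crop([(405,50),(405,443),(66,58)],215,130,5),[z]*3); e=b[1]-b[0]; h=b[0]-b[2]
    print(b,np.degrees(np.arctan2(e[1],e[0])),np.linalg.norm(e),np.degrees(np.arctan2(h[1],h[0])),np.linalg.norm(h))
# joint multi-camera fit
side=crop([(318,168),(275,325)],235,140,10); sc=crop([(328,295),(345,325),(632,185)],190,220,10)
def f3(p): return np.r_[f(p),(proj('side',pts(p,[(1,1,1)]))-side[:1]).ravel(),(proj('scene',pts(p,[(1,1,1),(1,1,-1),(-1,1,-1)]))-sc).ravel(),(p[2]-.0555)/.002]
s=least_squares(f3,p0,loss='soft_l1');print(s.x,np.degrees(s.x[3]));print(f3(s.x).round(2))
E
python3 fit.py|tail -20
```

```text
[608.9698 147.1283]
 [345.2328 325.4398]
 [630.7424 186.3782]]
side pred crop [[318.8378 161.3463]
 [289.2137 302.7985]
 [291.3694 176.4008]
 [260.4691 318.1325]]
base yaw
[[0.4809 0.2726 0.    ]
 [0.5126 0.3718 0.    ]
 [0.5627 0.2469 0.    ]] 72.29432345261398 0.10422111780157478 162.58846693572315 0.08564457281752393
[[0.4812 0.272  0.006 ]
 [0.5124 0.3699 0.006 ]
 [0.5617 0.2467 0.006 ]] 72.29432345261397 0.10273346677369517 162.58846693572312 0.08442208317749854
[[0.4814 0.2714 0.012 ]
 [0.5121 0.3679 0.012 ]
 [0.5607 0.2465 0.012 ]] 72.29432345261397 0.10124581574581562 162.58846693572312 0.08319959353747314
[0.5412 0.3047 0.0563 1.2744] 73.01845394455592
[ 0.45  0.06  0.44  0.77 -0.22  0.15 -0.49 -0.05 -0.49 -1.5   0.57 -0.01
 -0.08 -0.3   0.42  0.76  0.27  0.86  0.39]
```

```bash
cat >> h.py <<'E'
def go(pt,Tt):
    p,T,s=tool(); rv=np.degrees(R.from_matrix(T.T@Tt).as_rotvec())
    print('now',p.round(4),'j',s['joint_pos'].round(3),'F',s['wrist_force'].round(1),'gap',s['finger_gap'].round(4),'t',s['clock'])
    print('turn (deg, tool)',rv.round(2),'| shift cm in current axes',(T.T@(np.array(pt)-p)*100).round(2),'| shift cm in target axes',(Tt.T@(np.array(pt)-p)*100).round(2))
def grasp_pose(c=(.5413,.3047,.0555),yaw=72.5,up=.025,back=0):
    a=np.radians(yaw);t=np.radians(35)
    X=np.array([np.cos(a),np.sin(a),0]);N=np.array([-np.sin(a),np.cos(a),0]);Z=np.array([0,0,1.])
    Y=np.sin(t)*N+np.cos(t)*Z;F=-np.cos(t)*N+np.sin(t)*Z
    return np.array(c)+(up+back)*Y, np.c_[-X,-F,-Y]
E
python3 -c "
from h import *
go(*grasp_pose(back=.09))"
```

```text
Traceback (most recent call last):
  File "h.py", line 20, in go
    print('now',p.round(4),'j',s['joint_pos'].round(3),'F',s['wrist_force'].round(1),'gap',s['finger_gap'].round(4),'t',s['clock'])
                                                                                           ^^^^^^^^^^^^^^^^^^^^^
AttributeError: 'float' object has no attribute 'round'
```

```bash
sed -i "s/s\['finger_gap'\].round(4)/round(float(s['finger_gap']),4)/" h.py
python3 -c "
from h import *
go(*grasp_pose(back=.09))"
```

```text
now [0.5175 0.3022 0.2573] j [ 0.395  0.357  0.218  1.433  0.    -0.845] F [-0.4 -0.6 -0.4] gap 0.0853 t 2.125
turn (deg, tool) [35.03 -0.47 -1.41] | shift cm in current axes [-0.85  4.42 10.76] | shift cm in target axes [-0.95  9.78  6.29]
```

{"name": "play_rows", "arguments": {"series": "60 0 0 0 8.76 -0.1 -0.4; 60 0 0 0 8.76 -0.1 -0.4; 60 0 0 0 8.76 -0.1 -0.3; 60 0 0 0 8.75 -0.1 -0.3; 60 -0.3 3.26 2.1 0 0 0; 60 -0.3 3.26 2.1 0 0 0; 60 -0.35 3.26 2.1 0 0 0; 60 0 0 0 0 0 0"}}

```text
clock: 3.12
tcp_pos: [0.4759, 0.3231, 0.1465]
orientation: [0.175, -0.564, 0.769, -0.243]
wrist_force: [0.0, 0.7, 0.1]
finger_gap: 0.0508
```

```bash
python3 - <<'E'
from h import *
import pickle
go(*grasp_pose(back=0))
pickle.dump(cams.get_calibration('wrist'),open('w2.pkl','wb'))
cv2.imwrite("pics/w2.png",cams.read_camera('wrist')[:,:,::-1])
c=cams.read_camera('scene')[:,:,::-1][150:320,150:350];cv2.imwrite("pics/s2.png",cv2.resize(c,None,fx=3.5,fy=3.5))
E
```

```text
now [0.4759 0.3231 0.1465] j [ 0.732  0.142 -0.511  0.583 -0.517 -0.622] F [0.  0.7 0.1] gap 0.0508 t 3.125
turn (deg, tool) [ 0.2  -0.28  0.1 ] | shift cm in current axes [-0.25 -0.38  8.84] | shift cm in target axes [-0.21 -0.34  8.84]
```

View pics/w2.png

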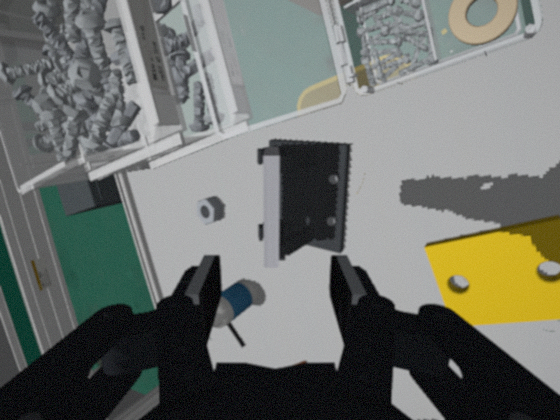

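View pics/s2.png

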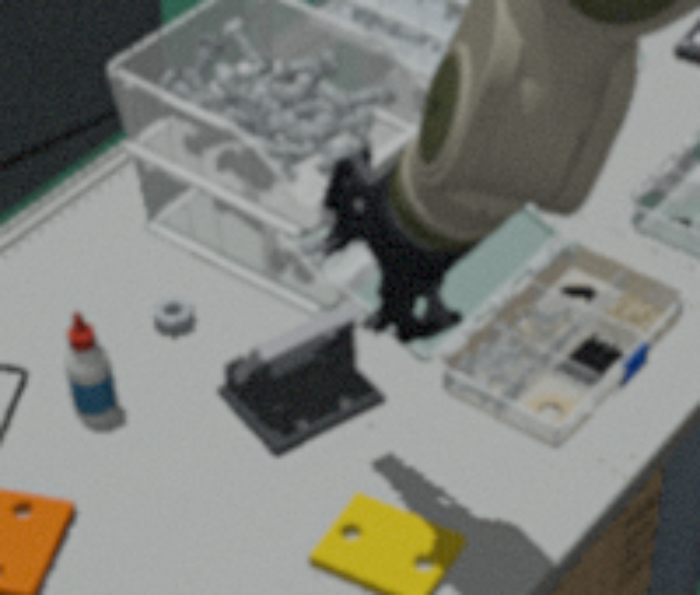

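```bash
python3 - <<'E'
from h import *
import pickle
a=cv2.imread('pics/w2.png'); w=pickle.load(open('w2.pkl','rb'))
x,y,k=250,135,5.0; im=cv2.resize(a[y:y+145,x:x+110],None,fx=4,fy=4,interpolation=cv2.INTER_CUBIC)
p,T=grasp_pose(); c=np.array([.5413,.3047,.0555])
P=[c+s*.045*-T[:,0]+.035*-T[:,2]+f*.006*-T[:,1] for s,f in((1,1),(1,-1),(-1,1),(-1,-1))]
q=proj(w,P); print((q-[x,y]+.5)*4-.5)
for u in (q-[x,y]+.5)*4-.5: cv2.circle(im,tuple(int(round(v)) for v in u),3,(0,0,255),1)
cv2.imwrite('pics/c6.png',im)
E
```

```text
[[ 59.42340691 530.13664717]
 [118.70600506 530.12550439]
 [ 55.49316796  82.67984881]
 [121.00820748  82.71525771]]
```

View pics/c6.png

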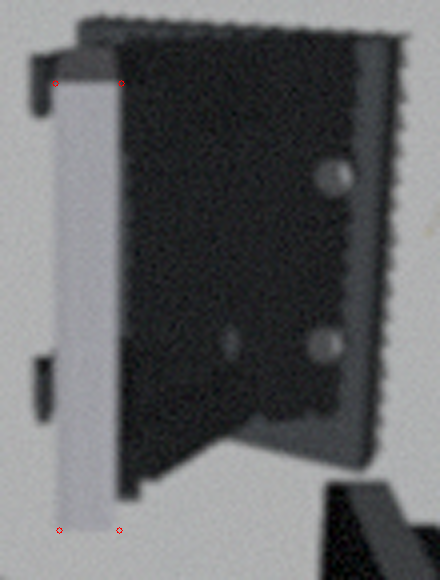

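The predicted corners lie on the plate's upper edge to within about 0.5 mm, so I'm advancing and gripping.

{"name": "play_rows", "arguments": {"series": "60 -0.2 -0.35 2 0 0 0; 60 0 0 2.5 0 0 0; 60 0 0 2.3 0 0 0; 60 0 0 2.05 0 0 0; 60 0 0 0 0 0 0"}}

```text
clock: 3.85
tcp_pos: [0.5321, 0.3098, 0.0805]
orientation: [0.178, -0.562, 0.77, -0.243]
wrist_force: [0.9, 0.5, 0.3]
finger_gap: 0.0512
```

```bash
python3 -c "
from h import *
go(*grasp_pose(back=0))"
```

```text
now [0.5321 0.3098 0.0805] j [ 0.64   0.257 -0.566  0.358 -0.485 -0.719] F [0.9 0.5 0.3] gap 0.0512 t 3.85
turn (deg, tool) [-0.08 -0.06 -0.21] | shift cm in current axes [0.21 0.58 0.14] | shift cm in target axes [0.2  0.59 0.14]
```

{"name": "play_rows", "arguments": {"series": "60 0.2 0.58 0.1 0 0 0; 60 0 0 0 0 0 0; 60 0 0 0 0 0 0"}}

```text
clock: 4.22
tcp_pos: [0.5259, 0.3101, 0.0762]
orientation: [0.179, -0.564, 0.769, -0.243]
wrist_force: [-0.5, 0.8, -0.1]
finger_gap: 0.0513
```

```bash
python3 -c "
from h import *
go(*grasp_pose(back=0))
cv2.imwrite('pics/w3.png',cams.read_camera('wrist')[:,:,::-1])"
```

```text
now [0.5259 0.3101 0.0762] j [ 0.647  0.256 -0.581  0.347 -0.487 -0.715] F [-0.5  0.8 -0.1] gap 0.0513 t 4.225
turn (deg, tool) [-0.08  0.03 -0.04] | shift cm in current axes [ 0.06 -0.15  0.13] | shift cm in target axes [ 0.06 -0.15  0.13]
```

View pics/w3.png

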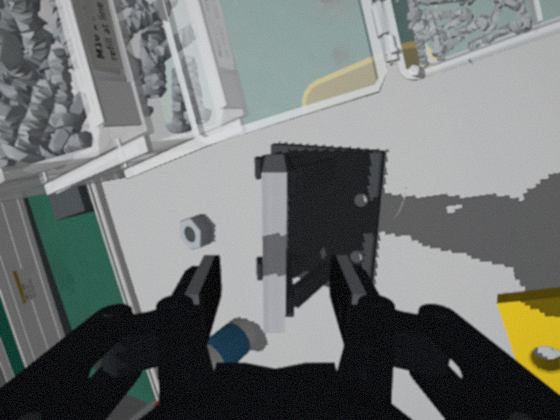

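{"name": "play_rows", "arguments": {"series": "60 0.05 -0.12 0.1 0 0 0; 30 0 0 0 0 0 0; 15 0 0 0 0 0 0; 5 0 0 0 0 0 0; 5 0 0 0 0 0 0; 5 0 0 0 0 0 0; 5 0 0 0 0 0 0", "newtons": 60}}

```text
clock: 5.15
tcp_pos: [0.5272, 0.3087, 0.0753]
orientation: [0.178, -0.564, 0.769, -0.243]
wrist_force: [-0.5, 0.1, -1.0]
finger_gap: 0.0044
```

```bash
python3 -c "
from h import *
go(*grasp_pose(back=0))"
```

```text
now [0.5272 0.3087 0.0753] j [ 0.643  0.257 -0.581  0.345 -0.486 -0.718] F [-0.5  0.1 -1. ] gap 0.0044 t 5.15
turn (deg, tool) [-0.03 -0.03 -0.03] | shift cm in current axes [-0.04 -0.07 -0.04] | shift cm in target axes [-0.04 -0.07 -0.04]
```

The gap is 4.4 mm, which is just the commanded 5 %, so nothing is between the pads. I need to look.

```bash
python3 -c "
from h import *
cv2.imwrite('pics/w4.png',cams.read_camera('wrist')[:,:,::-1])
c=cams.read_camera('scene')[:,:,::-1][190:320,190:350];cv2.imwrite('pics/s4.png',cv2.resize(c,None,fx=4.5,fy=4.5))
c=cams.read_camera('side')[:,:,::-1][110:240,190:350];cv2.imwrite('pics/d4.png',cv2.resize(c,None,fx=4.5,fy=4.5))"
```

```text
(no output)
```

View pics/w4.png

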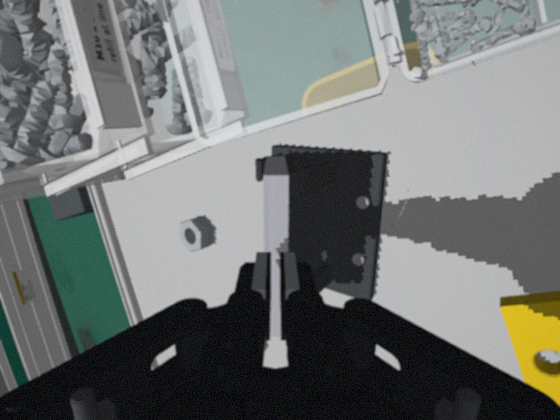

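View pics/s4.png

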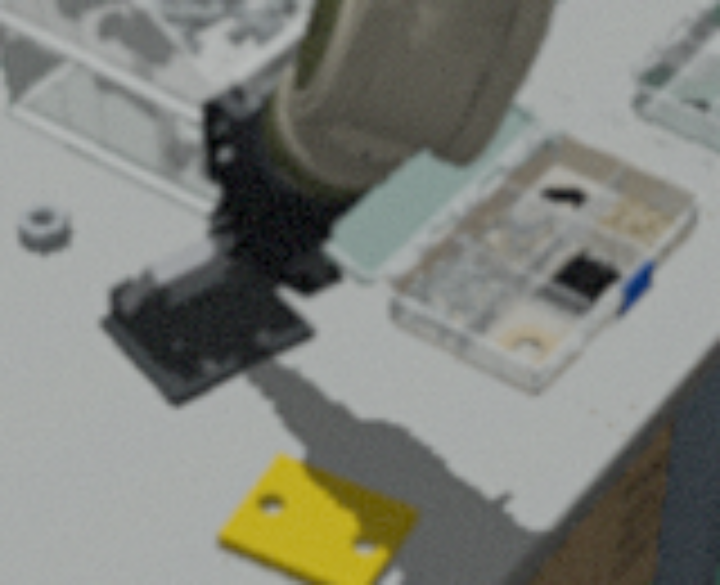

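View pics/d4.png

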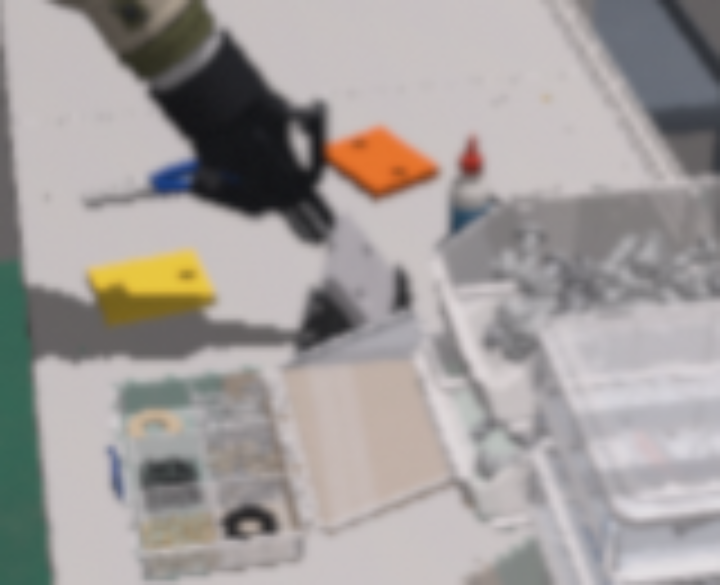

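```bash
python3 -c "
from h import *
a=cv2.imread('pics/w4.png')[140:380,180:390]
cv2.imwrite('pics/c7.png',cv2.resize(a,None,fx=2.5,fy=2.5,interpolation=2).clip(0,255))
p,T,s=tool()
for z in (.019,0,-.013,-.03):
  print(z,proj('wrist',[p+T@np.array([x,y,z]) for x,y in((.011,.002),(-.011,.002),(.011,.015),(-.011,.015))]).round(0).tolist())
"
```

```text
0.019 [[281.0, 222.0], [280.0, 257.0], [303.0, 222.0], [302.0, 257.0]]
0 [[281.0, 234.0], [281.0, 271.0], [306.0, 234.0], [305.0, 271.0]]
-0.013 [[282.0, 243.0], [281.0, 283.0], [308.0, 243.0], [307.0, 283.0]]
-0.03 [[282.0, 258.0], [282.0, 302.0], [312.0, 258.0], [310.0, 302.0]]
```

View pics/c7.png

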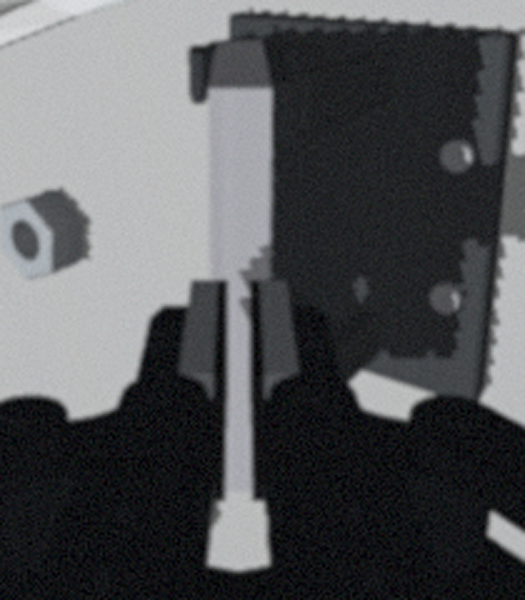

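```bash
python3 -c "
from h import *
p,T,s=tool()
for n,o in(('side',(190,110)),('scene',(190,190))):
  print(n,[(z,((proj(n,[p+T@np.array([0,0,z])])[0]-o)*4.5).round(0).tolist()) for z in (.019,0,-.024,-.054)])
print(s['joint_pos'])
"
```

```text
side [(0.019, [355.0, 272.0]), (0, [340.0, 254.0]), (-0.024, [322.0, 232.0]), (-0.054, [299.0, 203.0])]
scene [(0.019, [202.0, 258.0]), (0, [211.0, 249.0]), (-0.024, [223.0, 237.0]), (-0.054, [238.0, 222.0])]
[ 0.6433845   0.2574636  -0.58122005  0.34478724 -0.48570451 -0.71842128]
```

Both the wrist and side views put the real fingertips about 24 mm behind the reported TCP instead of 19 mm ahead. The fingers therefore closed about 14 mm above the plate edge and touched nothing. I'll reopen and advance about 43 mm more, in steps, checking with pictures.

{"name": "play_rows", "arguments": {"series": "60 0 0 0 0 0 0; 60 0 0 0 0 0 0; 60 0 0 0 0 0 0; 60 0 0 0 0 0 0; 60 0 0 1.2 0 0 0; 60 0 0 1.0 0 0 0; 60 0 0 0 0 0 0; 60 0 0 0 0 0 0"}}

```text
clock: 6.3
tcp_pos: [0.5392, 0.3046, 0.0569]
orientation: [0.177, -0.564, 0.769, -0.243]
wrist_force: [0.6, 0.4, 0.5]
finger_gap: 0.0511
```

```bash
python3 -c "
from h import *
go(*grasp_pose(back=-.043))
cv2.imwrite('pics/w5.png',cams.read_camera('wrist')[:,:,::-1][100:400,150:420])
c=cams.read_camera('side')[:,:,::-1][110:240,190:350];cv2.imwrite('pics/d5.png',cv2.resize(c,None,fx=4.5,fy=4.5))
p,T,s=tool()
print('side',[(z,((proj('side',[p+T@np.array([0,0,z])])[0]-(190,110))*4.5).round(0).tolist()) for z in (.019,0,-.024,-.054)])
"
```

```text
now [0.5392 0.3046 0.0569] j [ 0.623  0.292 -0.592  0.29  -0.478 -0.74 ] F [0.6 0.4 0.5] gap 0.0511 t 6.3
turn (deg, tool) [-0.01 -0.07 -0.03] | shift cm in current axes [-0.07 -0.08  2.02] | shift cm in target axes [-0.07 -0.08  2.02]
side [(0.019, [371.0, 292.0]), (0, [357.0, 275.0]), (-0.024, [339.0, 252.0]), (-0.054, [316.0, 224.0])]
```

View pics/w5.png

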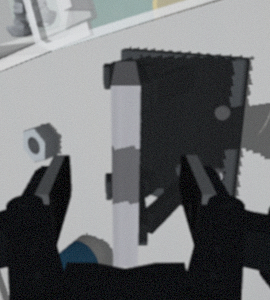

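View pics/d5.png

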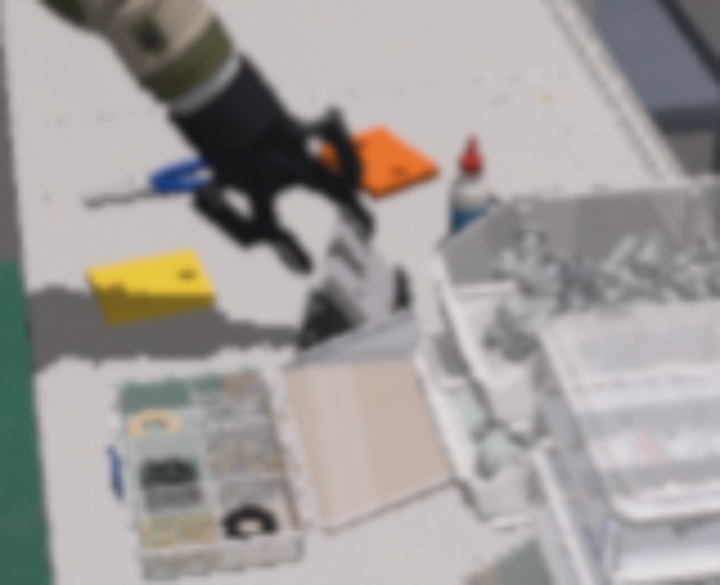

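{"name": "play_rows", "arguments": {"series": "60 -0.05 -0.08 1.0 0 0 0; 60 0 0 1.0 0 0 0; 60 0 0 0 0 0 0; 30 0 0 0 0 0 0; 15 0 0 0 0 0 0; 5 0 0 0 0 0 0; 5 0 0 0 0 0 0; 5 0 0 0 0 0 0; 5 0 0 0 0 0 0", "newtons": 60}}

```text
clock: 7.52
tcp_pos: [0.5509, 0.3018, 0.0415]
orientation: [0.178, -0.564, 0.769, -0.243]
wrist_force: [-2.0, 0.3, 2.0]
finger_gap: 0.0107
```

```bash
python3 -c "
from h import *
go(*grasp_pose(back=-.043))
cv2.imwrite('pics/w6.png',cams.read_camera('wrist')[:,:,::-1][100:400,150:420])
c=cams.read_camera('side')[:,:,::-1][110:240,190:350];cv2.imwrite('pics/d6.png',cv2.resize(c,None,fx=4.5,fy=4.5))
"
```

```text
now [0.5509 0.3018 0.0415] j [ 0.605  0.323 -0.598  0.244 -0.471 -0.759] F [-2.   0.3  2. ] gap 0.0107 t 7.525
turn (deg, tool) [-0.03 -0.01 -0.03] | shift cm in current axes [0.01 0.01 0.08] | shift cm in target axes [0.01 0.01 0.08]
```

View pics/w6.png

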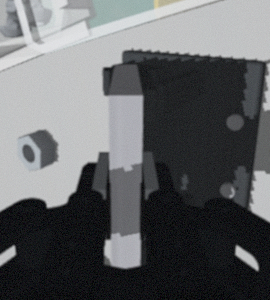

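View pics/d6.png

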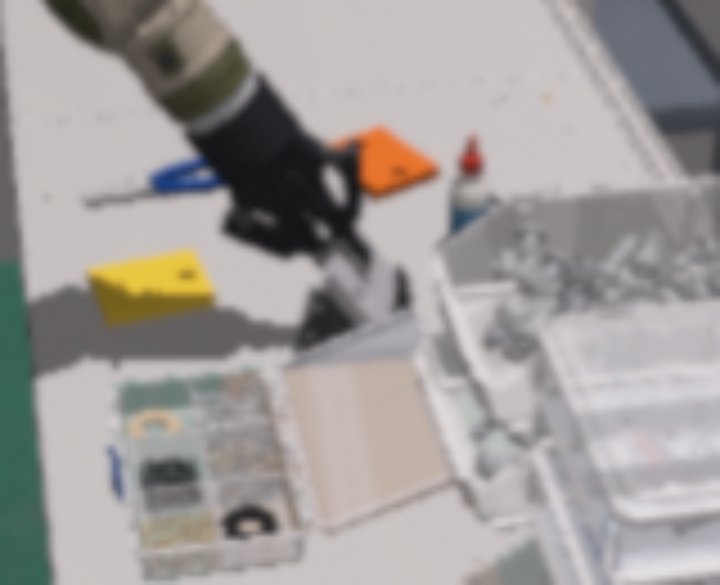

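The gap of 10.7 mm shows the plate is gripped. Before the carry I'll check the height of the clutter along the way.

```bash
python3 -c "
from h import *
np.set_printoptions(precision=3,suppress=True)
print(back('side',[(297,240),(303,290),(318,232),(285,185)],0.))
for z in(.1,.15,.2):print(z,back('side',[(310,183),(398,210),(290,155)],z)[:, :2].ravel())
"
```

```text
[[ 0.567  0.005  0.   ]
 [ 0.536 -0.188  0.   ]
 [ 0.64   0.027  0.   ]
 [ 0.593  0.291  0.   ]]
0.1 [ 0.642  0.151  0.863 -0.031  0.617  0.327]
0.15 [ 0.621  0.084  0.827 -0.086  0.598  0.249]
0.2 [ 0.599  0.017  0.791 -0.142  0.578  0.17 ]
```

{"name": "play_rows", "arguments": {"series": "5 0 0 -1 0 0 0; 5 0 0 -2 0 0 0; 5 0 0 -3 0 0 0; 5 0 0 -4 0 0 0; 5 0 0 -4 0 0 0; 5 0 0 -4 0 0 0; 5 0 0 -4 0 0 0; 5 0 0 0 0 0 0"}}

```text
clock: 8.62
tcp_pos: [0.4305, 0.3416, 0.2249]
orientation: [0.181, -0.564, 0.769, -0.242]
wrist_force: [-0.3, 0.9, -2.1]
finger_gap: 0.0113
```

```bash
python3 - <<'E'
from h import *
import pickle
p,T,s=tool();print(p,s['joint_pos'],s['finger_gap'],s['wrist_force'])
a=np.radians(-83.); X=np.array([np.cos(a),np.sin(a),0])
Tt=np.c_[X,np.cross([0,0,-1],X),[0,0,-1.]]
for sg in(1,-1):
    Tt=np.c_[sg*X,np.cross([0,0,-1],sg*X),[0,0,-1.]]; go([.49,-.2,.24],Tt)
pickle.dump(cams.get_calibration('wrist'),open('w7.pkl','wb'))
cv2.imwrite('pics/w7.png',cams.read_camera('wrist')[:,:,::-1])
cv2.imwrite('pics/d7.png',cams.read_camera('side')[:,:,::-1])
E
```

```text
[0.43054981 0.34160086 0.22485062] [ 0.82822649  0.05866969 -0.39649323  0.82090506 -0.54655648 -0.5202399 ] 0.011282739355035223 [-0.33757116  0.858806   -2.13384337]
now [0.4305 0.3416 0.2249] j [ 0.828  0.059 -0.396  0.821 -0.547 -0.52 ] F [-0.3  0.9 -2.1] gap 0.0113 t 8.625
turn (deg, tool) [-34.68  -7.23 -23.72] | shift cm in current axes [ 49.89 -18.9   11.17] | shift cm in target axes [54.48  0.7  -1.51]
now [0.4305 0.3416 0.2249] j [ 0.828  0.059 -0.396  0.821 -0.547 -0.52 ] F [-0.3  0.9 -2.1] gap 0.0113 t 8.625
turn (deg, tool) [ -9.86  47.31 149.02] | shift cm in current axes [ 49.89 -18.9   11.17] | shift cm in target axes [-54.48  -0.7   -1.51]
```

View pics/w7.png

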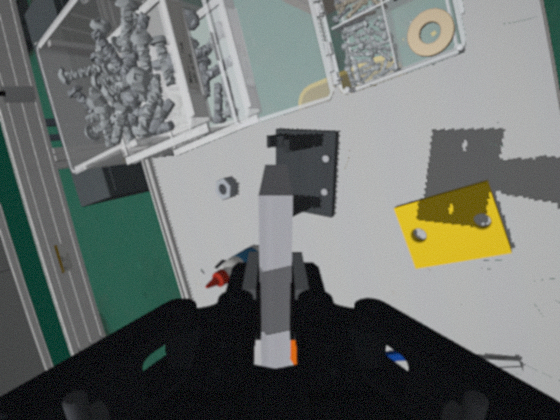

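View pics/d7.png

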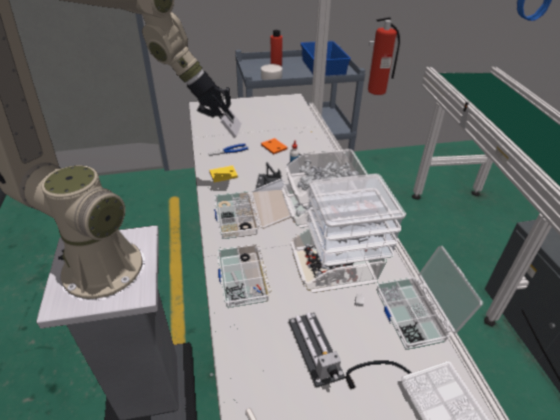

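{"name": "play_rows", "arguments": {"series": "5 0 0 0 -8.7 0 0; 5 0 0 0 -8.7 0 0; 5 0 0 0 -8.7 0 0; 5 0 0 0 -8.7 0 0; 5 0 0 0 0 0 0"}}

```text
clock: 9.35
tcp_pos: [0.4331, 0.3377, 0.2186]
orientation: [-0.001, -0.589, 0.808, -0.002]
wrist_force: [0.2, -0.1, -2.3]
finger_gap: 0.0115
```

```bash
cat >> h.py <<'E'
def jigT(yaw=-83.):
    a=np.radians(yaw); X=np.array([np.cos(a),np.sin(a),0]); return np.c_[-X,np.cross([0,0,-1],-X),[0,0,-1.]]
E
python3 -c "
from h import *
go([.49,-.2,.24],jigT())"
```

```text
now [0.4331 0.3377 0.2186] j [ 0.518  0.263 -0.006  1.304 -0.004 -0.741] F [ 0.2 -0.1 -2.3] gap 0.0115 t 9.35
turn (deg, tool) [-3.1000e-01  9.0000e-02  1.5517e+02] | shift cm in current axes [ 49.45 -21.89  -1.92] | shift cm in target axes [-54.06  -0.91  -2.14]
```

{"name": "play_rows", "arguments": {"series": "5 3 -1.4 -0.3 0 0 0; 5 4.5 -2 -0.3 0 0 0; 5 4.5 -2 -0.3 0 0 0; 5 4.5 -2 -0.3 0 0 0; 5 4.5 -2 -0.3 0 0 0; 5 4.5 -2 -0.3 0 0 0; 5 4.5 -2 0 0 0 0; 5 4.5 -2 0 0 0 0; 5 4.5 -2 0 0 0 0; 5 4.5 -2 0 0 0 0; 5 4 -1.8 0 0 0 10; 5 0 0 0 0 0 10"}}

```text
clock: 10.85
tcp_pos: [0.4889, -0.1797, 0.2386]
orientation: [0.0, -0.438, 0.899, -0.002]
wrist_force: [0.4, 0.9, -1.0]
finger_gap: 0.0113
```

{"name": "play_rows", "arguments": {"series": "5 0 0 0 0 0 10; 5 0 0 0 0 0 10; 5 0 0 0 0 0 10; 5 0 0 0 0 0 10; 5 0 0 0 0 0 10; 5 0 0 0 0 0 10; 5 0 0 0 0 0 10; 5 0 0 0 0 0 10; 5 0 0 0 0 0 10; 5 0 0 0 0 0 10; 5 0 0 0 0 0 10; 5 0 0 0 0 0 10"}}

```text
clock: 12.35
tcp_pos: [0.4886, -0.1764, 0.239]
orientation: [0.002, 0.558, 0.83, -0.0]
wrist_force: [0.5, -0.4, -1.7]
finger_gap: 0.011
```

{"name": "play_rows", "arguments": {"series": "5 0 0 0 0 0 10; 5 0 0 0 0 0 5.2; 5 0 0 0 0 0 0; 5 0 0 0 0 0 0"}}

```text
clock: 12.85
tcp_pos: [0.489, -0.1766, 0.2397]
orientation: [0.002, 0.66, 0.751, 0.0]
wrist_force: [0.7, 0.2, -1.9]
finger_gap: 0.011
```

```bash
python3 - <<'E'
from h import *
import pickle
go([.49,-.2,.24],jigT())
pickle.dump(cams.get_calibration('wrist'),open('w8.pkl','wb'))
cv2.imwrite('pics/w8.png',cams.read_camera('wrist')[:,:,::-1])
cv2.imwrite('pics/d8.png',cams.read_camera('side')[:,:,::-1])
E
```

```text
now [ 0.489  -0.1766  0.2397] j [-0.501  0.196 -0.04   1.331  0.     0.941] F [ 0.7  0.2 -1.9] gap 0.011 t 12.85
turn (deg, tool) [0.16 0.11 0.37] | shift cm in current axes [-2.33 -0.2  -0.02] | shift cm in target axes [-2.33 -0.19 -0.03]
```

View pics/w8.png

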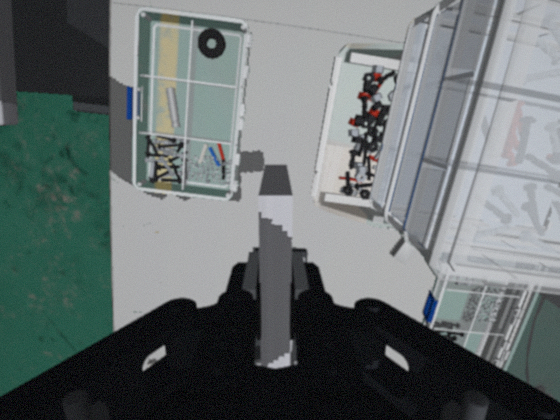

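View pics/d8.png

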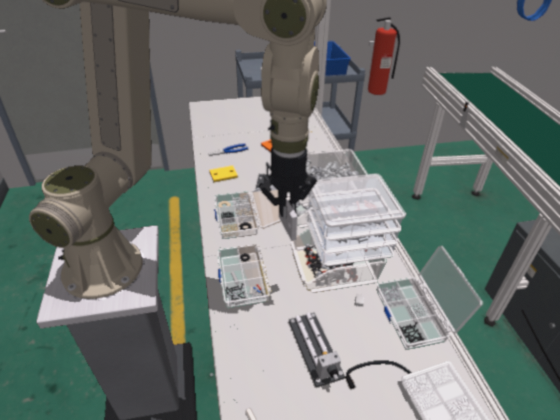

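The camera faces tool +x, so the jig is out of view in this orientation. The grasp is symmetric, so I'll turn half round so the camera faces the stop.

{"name": "play_rows", "arguments": {"series": "5 0 0 0 0 0 -10; 5 0 0 0 0 0 -10; 5 0 0 0 0 0 -10; 5 0 0 0 0 0 -10; 5 0 0 0 0 0 -10; 5 0 0 0 0 0 -10; 5 0 0 0 0 0 -10; 5 0 0 0 0 0 -10; 5 0 0 0 0 0 -10; 5 0 0 0 0 0 -10; 5 0 0 0 0 0 -10; 5 0 0 0 0 0 -10"}}

```text
clock: 14.45
tcp_pos: [0.4894, -0.1771, 0.2402]
orientation: [0.002, -0.322, 0.947, -0.001]
wrist_force: [0.2, 1.1, -2.2]
finger_gap: 0.011
```

{"name": "play_rows", "arguments": {"series": "5 0 0 0 0 0 -10; 5 0 0 0 0 0 -10; 5 0 0 0 0 0 -10; 5 0 0 0 0 0 -10; 5 0 0 0 0 0 -10; 5 0 0 0 0 0 -9.6; 5 4 0.4 0 0 0 0; 5 4 0.4 0 0 0 0; 5 4 0.3 0 0 0 0; 5 0 0 0 0 0 0; 5 0 0 0 0 0 0"}}

```text
clock: 15.82
tcp_pos: [0.4925, -0.2971, 0.2402]
orientation: [-0.001, 0.748, -0.664, 0.001]
wrist_force: [0.3, 0.5, -2.1]
finger_gap: 0.0113
```

```bash
python3 - <<'E'
from h import *
import pickle
go([.512,-.33,.15],jigT(97))
pickle.dump(cams.get_calibration('wrist'),open('w9.pkl','wb'))
cv2.imwrite('pics/w9.png',cams.read_camera('wrist')[:,:,::-1])
E
```

```text
now [ 0.4925 -0.2971  0.2402] j [-6.830e-01  3.050e-01  1.050e-01  1.367e+00  2.000e-03 -2.374e+00] F [ 0.3  0.5 -2.1] gap 0.0113 t 15.825
turn (deg, tool) [-0.18 -0.05 -0.15] | shift cm in current axes [ 3.49 -1.51  9.03] | shift cm in target axes [ 3.5  -1.53  9.02]
```

View pics/w9.png

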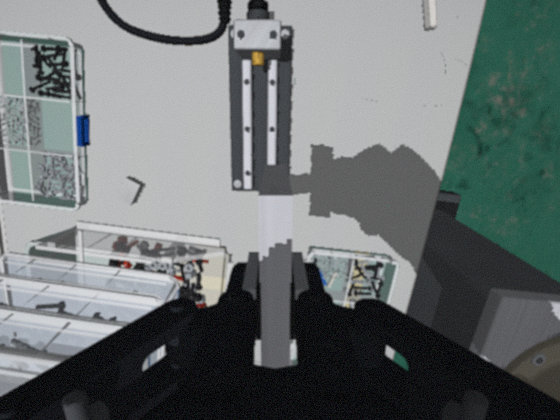

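The jig is in full view: stop block top at about (258,33), plunger at (258,58), rails at u ≈ 246 and 272, and base corners at (231,188), (231,30) and (293,28). I'll enlarge it.

```bash
python3 - <<'E'
import cv2
a=cv2.imread('pics/w9.png')
cv2.imwrite('pics/c9.png',cv2.resize(a[5:125,210:315],None,fx=5,fy=5,interpolation=2))
cv2.imwrite('pics/c10.png',cv2.resize(a[110:230,215:320],None,fx=5,fy=5,interpolation=2))
E
```

```text
(no output)
```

View pics/c9.png

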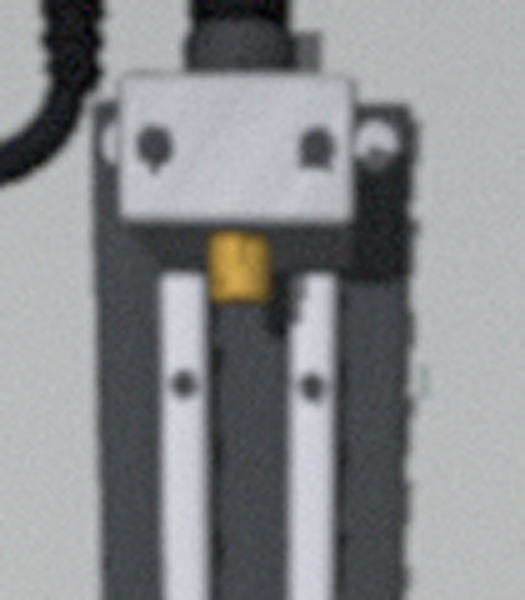

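View pics/c10.png

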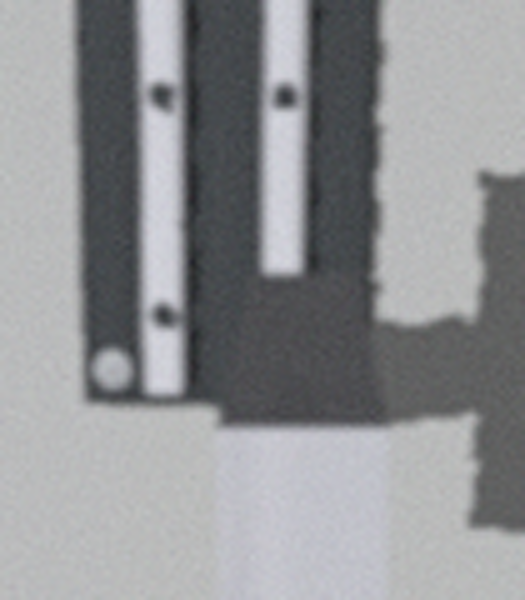

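```bash
cat > fitj.py <<'E'
from h import *
import pickle
from scipy.optimize import least_squares
np.set_printoptions(precision=4,suppress=True)
w=pickle.load(open('w9.pkl','rb'))
A=[((40,22,70),(120,221)),((40,-22,70),(353,221)),((66,22,70),(122,75)),((66,-22,70),(353,77)),((80,-35,12),(410,106)),((80,35,12),(95,104)),((28,6,54),(209,300)),((28,-6,54),(267,302))]
B=[((-105,19,24),(144,397)),((-105,9,24),(188,397)),((-105,35,12),(85,403))]
J=np.array([a[0] for a in A+B])/1000.
uv=np.r_[crop([a[1] for a in A],210,5,5),crop([a[1] for a in B],215,110,5)]
# rail edges (u only): crop row 600 in c9, row 0 in c10
def W(p,J): 
    c,s=np.cos(p[2]),np.sin(p[2]); return np.c_[p[0]+c*J[:,0]-s*J[:,1],p[1]+s*J[:,0]+c*J[:,1],J[:,2]+(p[3] if len(p)>3 else 0)]
f=lambda p:(proj(w,W(p,J))-uv).ravel()
for p0 in ([.52,-.39,np.radians(-83)],[.52,-.39,np.radians(-83),0]):
    s=least_squares(f,p0,loss='soft_l1'); print(s.x,np.degrees(s.x[2])); print(np.c_[J*1000,f(s.x).reshape(-1,2)].round(2))
p=s.x if 0 else least_squares(f,[.52,-.39,np.radians(-83)],loss='soft_l1').x
print('side crop',[(v*6).round(0).tolist() for v in proj('side',W(p,J[[0,1,2,3,4,8,9]]))-[270,300]])
E
python3 fitj.py
```

```text
[ 0.5218 -0.3843 -1.4617] -83.74857702025626
[[  40.     22.     70.     -0.29    0.79]
 [  40.    -22.     70.      0.09    1.13]
 [  66.     22.     70.     -1.26   -0.38]
 [  66.    -22.     70.      0.47   -0.47]
 [  80.    -35.     12.      0.61   -5.69]
 [  80.     35.     12.     -1.31   -5.74]
 [  28.      6.     54.      0.31    1.08]
 [  28.     -6.     54.      0.8     0.77]
 [-105.     19.     24.      0.2     0.44]
 [-105.      9.     24.     -0.18    0.53]
 [-105.     35.     12.     -0.14   -3.09]]
[ 0.522  -0.3846 -1.4622 -0.0023] -83.77633964764199
[[  40.     22.     70.     -0.11    0.94]
 [  40.    -22.     70.     -0.05    1.3 ]
 [  66.     22.     70.     -1.06   -0.02]
 [  66.    -22.     70.      0.34   -0.08]
 [  80.    -35.     12.      0.44   -5.36]
 [  80.     35.     12.     -1.1    -5.45]
 [  28.      6.     54.      0.35    1.12]
 [  28.     -6.     54.      0.77    0.82]
 [-105.     19.     24.      0.22   -0.19]
 [-105.      9.     24.     -0.2    -0.11]
 [-105.     35.     12.     -0.05   -3.71]]
side crop [[400.0, 301.0], [287.0, 336.0], [430.0, 363.0], [315.0, 398.0], [284.0, 526.0], [239.0, 71.0], [216.0, 77.0]]
```

```bash
cat >> fitj.py <<'E'
wt=np.ones((len(J),2)); wt[[4,5,10],1]=0
g=lambda p:(f(p).reshape(-1,2)*wt).ravel()
p=least_squares(g,[.52,-.39,np.radians(-83)],loss='soft_l1').x
print('JIG',p,np.degrees(p[2])); print(g(p).reshape(-1,2).round(2).tolist())
q,T,s=tool()
c=[((x,y,z),((proj(w,[q+T@np.array([x,y,z])])[0]-[215,110]+.5)*5).round(0).tolist()) for x,y,z in ((.045,.006,-.0522),(.045,-.006,-.0522),(.045,.006,.0178),(.045,-.006,.0178))]
print(c)
E
python3 fitj.py|tail -4
```

```text
side crop [[400.0, 301.0], [287.0, 336.0], [430.0, 363.0], [315.0, 398.0], [284.0, 526.0], [239.0, 71.0], [216.0, 77.0]]
JIG [ 0.5219 -0.3848 -1.462 ] -83.7672534776918
[[-0.28, 0.23], [0.11, 0.58], [-1.24, -0.97], [0.5, -1.04], [0.65, -0.0], [-1.3, -0.0], [0.31, 0.55], [0.81, 0.25], [0.16, 0.04], [-0.21, 0.12], [-0.17, -0.0]]
[((0.045, 0.006, -0.0522), [395.0, 439.0]), ((0.045, -0.006, -0.0522), [222.0, 439.0]), ((0.045, 0.006, 0.0178), [361.0, 281.0]), ((0.045, -0.006, 0.0178), [252.0, 282.0])]
```

```bash
cat >> h.py <<'E'
JY=-83.77
def jp(x,y,z):
    a=np.radians(JY); return np.array([.5219+np.cos(a)*x-np.sin(a)*y,-.3848+np.sin(a)*x+np.cos(a)*y,z])
def gj(platex,z): go(jp(platex-.001,-.0004,z),jigT(JY+180))
E
python3 -c "
from h import *
gj(-.04,.08)"
```

```text
now [ 0.4927 -0.2967  0.2404] j [-6.820e-01  3.050e-01  1.040e-01  1.367e+00  2.000e-03 -2.374e+00] F [-0.3  0.1 -1.2] gap 0.011 t 15.875
turn (deg, tool) [-0.19 -0.06  0.67] | shift cm in current axes [ 4.98 -1.8  16.05] | shift cm in target axes [ 4.98 -1.91 16.04]
```

{"name": "play_rows", "arguments": {"series": "5 0 0 0 -0.2 -0.05 0.67; 5 2.5 -0.95 1.5 0 0 0; 5 2.48 -0.96 2 0 0 0; 5 0 0 3.2 0 0 0; 5 0 0 3.2 0 0 0; 5 0 0 3.2 0 0 0; 5 0 0 2.9 0 0 0; 5 0 0 0 0 0 0; 5 0 0 0 0 0 0"}}

```text
clock: 17.0
tcp_pos: [0.518, -0.345, 0.0819]
orientation: [0.0, 0.744, -0.668, 0.001]
wrist_force: [-1.1, -0.2, -1.2]
finger_gap: 0.0114
```

```bash
python3 - <<'E'
from h import *
import pickle
gj(-.04,.08)
pickle.dump(cams.get_calibration('wrist'),open('w11.pkl','wb'))
a=cams.read_camera('wrist')[:,:,::-1];cv2.imwrite('pics/w11.png',a)
cv2.imwrite('pics/c11.png',cv2.resize(a[20:270,180:370],None,fx=3,fy=3)[:,:])
a=cams.read_camera('side')[:,:,::-1][240:400,230:400];cv2.imwrite('pics/d11.png',cv2.resize(a,None,fx=3.5,fy=3.5))
E
```

```text
now [ 0.518  -0.345   0.0819] j [-0.716  0.466 -0.052  1.051 -0.    -2.396] F [-1.1 -0.2 -1.2] gap 0.0114 t 17.0
turn (deg, tool) [-0.07 -0.11 -0.01] | shift cm in current axes [-0.1   0.09  0.19] | shift cm in target axes [-0.1   0.09  0.19]
```

View pics/w11.png

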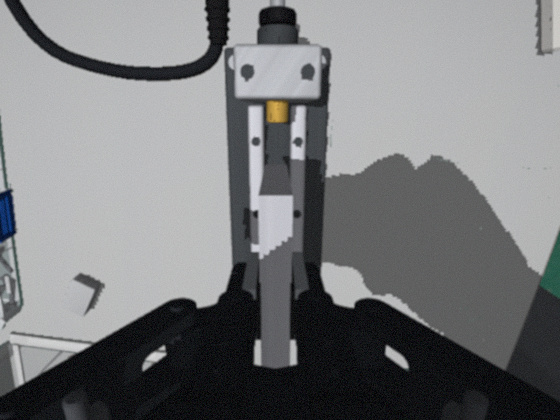

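View pics/d11.png

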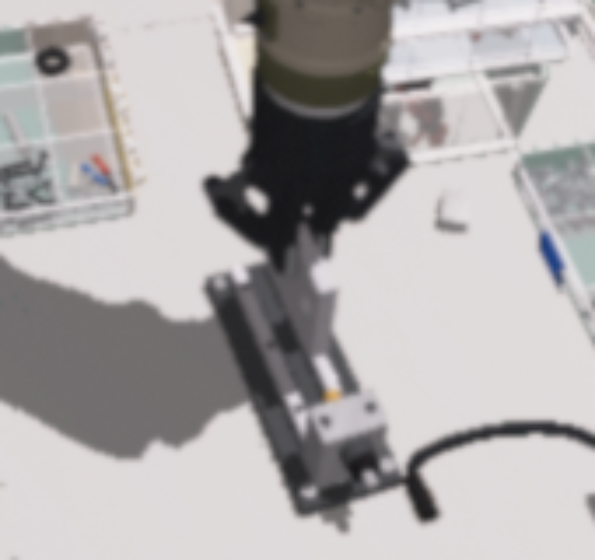

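```bash
python3 - <<'E'
from h import *
import pickle
w=pickle.load(open('w11.pkl','rb'));a=cv2.imread('pics/w11.png')
im=cv2.resize(a[35:235,215:340],None,fx=3,fy=3,interpolation=2)
im=cv2.resize(a[35:225,205:345],None,fx=3,fy=3,interpolation=2)
J=[(.04,.022,.07),(.04,-.022,.07),(.066,.022,.07),(.066,-.022,.07),(.028,.006,.054),(.028,-.006,.054)]+[(x,y,.024) for x in(0.03,0,-.02) for y in(.019,.009,-.009,-.019)]
q=proj(w,[jp(*j) for j in J])
p,T,s=tool()
q2=proj(w,[p+T@np.array([x,y,z]) for x,y,z in ((.046,.0056,-.0522),(.046,-.0064,-.0522),(.046,.0056,.0178),(.046,-.0064,.0178))])
for u,c in [(u,(0,0,255)) for u in q]+[(u,(0,200,0)) for u in q2]:
    cv2.circle(im,tuple(int(round(v)) for v in (u-[205,35]+.5)*3-.5),2,c,-1)
cv2.imwrite('pics/c12.png',im)
E
```

```text
(no output)
```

View pics/c12.png

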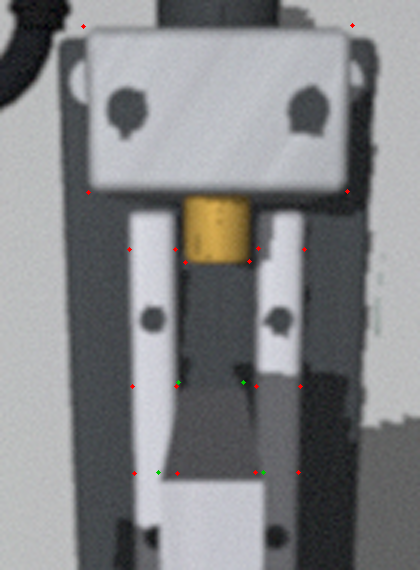

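The jig overlay matches to the pixel. The plate needs 0.1 cm in tool +y, then it can go down.

{"name": "play_rows", "arguments": {"series": "5 -0.05 0.1 0 0 0 0; 5 0 0 1.5 0 0 0; 5 0 0 1.5 0 0 0; 5 0 0 1.2 0 0 0; 5 0 0 0.4 0 0 0; 5 0 0 0 0 0 0; 5 0 0 0 0 0 0"}}

```text
clock: 17.98
tcp_pos: [0.5166, -0.345, 0.035]
orientation: [0.0, 0.744, -0.668, 0.001]
wrist_force: [0.1, 0.6, -2.6]
finger_gap: 0.0114
```

```bash
sed -i 's/jp(platex-.001,-.0004,z)/jp(platex,.0002,z)/' h.py; python3 - <<'E'
from h import *
gj(-.04,.03)
a=cams.read_camera('wrist')[:,:,::-1];cv2.imwrite('pics/w13.png',cv2.resize(a[35:235,205:345],None,fx=3,fy=3))
E
```

```text
now [ 0.5166 -0.345   0.035 ] j [-0.718  0.502 -0.117  0.95  -0.    -2.396] F [ 0.1  0.6 -2.6] gap 0.0114 t 17.975
turn (deg, tool) [-0.04 -0.09 -0.04] | shift cm in current axes [ 0.01 -0.12  0.5 ] | shift cm in target axes [ 0.01 -0.12  0.5 ]
```

View pics/w13.png

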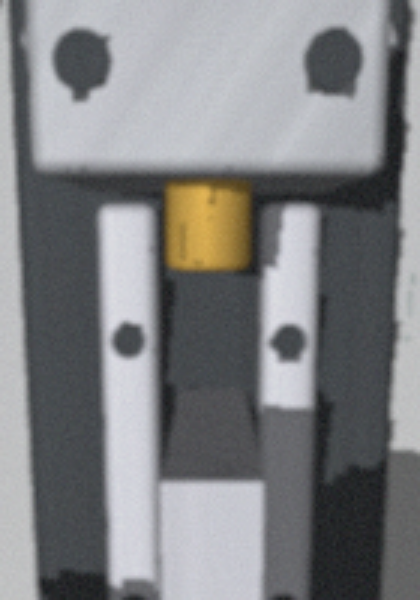

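{"name": "play_rows", "arguments": {"series": "5 0 -0.07 0.15 0 0 0; 5 0 0 0.15 0 0 0; 5 0 0 0 0 0 0"}}

```text
clock: 18.4
tcp_pos: [0.5168, -0.3445, 0.0315]
orientation: [0.0, 0.744, -0.668, 0.0]
wrist_force: [0.2, 0.7, -1.7]
finger_gap: 0.0111
```

{"name": "play_rows", "arguments": {"series": "5 0 0 0.1 0 0 0; 5 0 0 0 0 0 0; 5 0 0 0 0 0 0"}}

```text
clock: 18.77
tcp_pos: [0.5169, -0.3446, 0.0306]
orientation: [0.0, 0.744, -0.668, 0.0]
wrist_force: [1.0, -0.4, -2.5]
finger_gap: 0.011
```

{"name": "play_rows", "arguments": {"series": "5 0 0 0.1 0 0 0; 5 0 0 0 0 0 0; 5 0 0 0 0 0 0"}}

```text
clock: 19.15
tcp_pos: [0.5171, -0.3448, 0.0302]
orientation: [0.0, 0.744, -0.668, 0.001]
wrist_force: [-1.5, 1.5, 5.4]
finger_gap: 0.0113
```

Contact: Fz went from −2 to +5.4 N at z = 0.0302, close to the expected floor height. Next I check the plate in the channel before sliding.

```bash
python3 - <<'E'
from h import *
gj(-.005,.0302)
a=cams.read_camera('wrist')[:,:,::-1];cv2.imwrite('pics/w14.png',cv2.resize(a[35:235,205:345],None,fx=3,fy=3))
a=cams.read_camera('side')[:,:,::-1][280:390,260:380];cv2.imwrite('pics/d14.png',cv2.resize(a,None,fx=5,fy=5))
E
```

```text
now [ 0.5171 -0.3448  0.0302] j [-7.170e-01  5.070e-01 -1.220e-01  9.400e-01 -1.000e-03 -2.396e+00] F [-1.5  1.5  5.4] gap 0.0113 t 19.15
turn (deg, tool) [-0.03 -0.08 -0.04] | shift cm in current axes [ 3.53 -0.07  0.01] | shift cm in target axes [ 3.53 -0.07  0.  ]
```

View pics/w14.png

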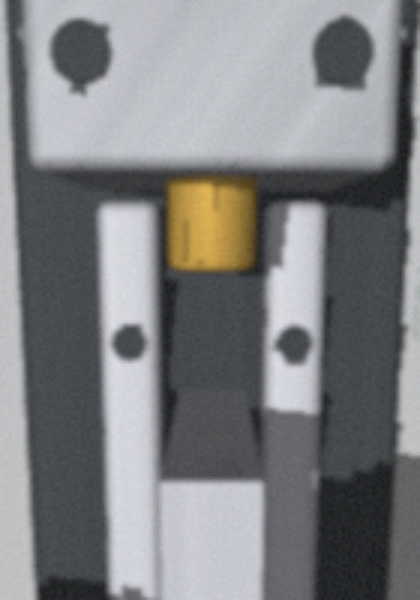

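View pics/d14.png

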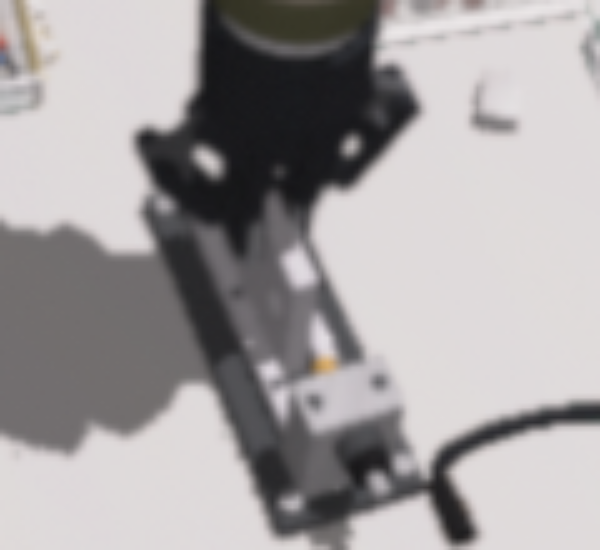

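{"name": "play_rows", "arguments": {"series": "5 0.4 0 0 0 0 0; 5 0.5 0 0 0 0 0; 5 0.5 0 0 0 0 0; 5 0.5 0 0 0 0 0; 5 0 0 0 0 0 0; 5 0 0 0 0 0 0"}}

```text
clock: 20.0
tcp_pos: [0.5196, -0.3636, 0.0302]
orientation: [-0.0, 0.744, -0.668, 0.001]
wrist_force: [0.3, 0.8, 5.2]
finger_gap: 0.0109
```

{"name": "play_rows", "arguments": {"series": "5 0.3 0 0 0 0 0; 5 0.3 0 0 0 0 0; 5 0 0 0 0 0 0; 5 0 0 0 0 0 0"}}

```text
clock: 20.5
tcp_pos: [0.52, -0.3678, 0.0302]
orientation: [-0.001, 0.745, -0.668, -0.0]
wrist_force: [-1.4, 6.3, 7.4]
finger_gap: 0.0113
```

{"name": "play_rows", "arguments": {"series": "5 0.3 0 0 0 0 0; 5 0.2 0 0 0 0 0; 5 0 0 0 0 0 0; 5 0 0 0 0 0 0"}}

```text
clock: 21.0
tcp_pos: [0.5204, -0.3716, 0.0302]
orientation: [-0.002, 0.745, -0.667, -0.001]
wrist_force: [-2.0, 9.0, 8.8]
finger_gap: 0.0115
```

```bash
python3 - <<'E'
from h import *
gj(-.005,.0302)
a=cams.read_camera('wrist')[:,:,::-1];cv2.imwrite('pics/w15.png',cv2.resize(a[85:285,205:345],None,fx=3,fy=3))
E
```

```text
now [ 0.5204 -0.3716  0.0302] j [-0.747  0.54  -0.065  0.967  0.003 -2.428] F [-2.   9.   8.8] gap 0.0115 t 21.0
turn (deg, tool) [-0.07  0.19  0.06] | shift cm in current axes [ 0.83 -0.03  0.  ] | shift cm in target axes [ 0.83 -0.03  0.  ]
```

View pics/w15.png

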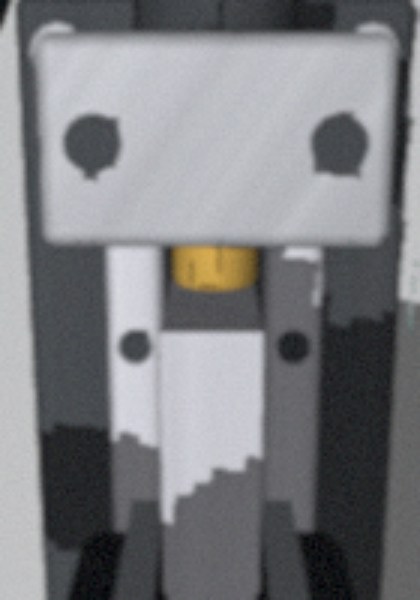

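{"name": "play_rows", "arguments": {"series": "5 0.2 0 0 0 0 0; 5 0.2 0 -0.01 0 0 0; 5 0.2 0 0 0 0 0; 5 0 0 0 0 0 0; 5 0 0 0 0 0 0"}}

```text
clock: 21.68
tcp_pos: [0.5209, -0.3767, 0.0303]
orientation: [-0.002, 0.745, -0.667, -0.001]
wrist_force: [-1.8, 11.5, 10.7]
finger_gap: 0.0113
```

{"name": "play_rows", "arguments": {"series": "5 0.1 0 0 0 0 0; 5 0 0 0 0 0 0; 5 0 0 0 0 0 0"}}

```text
clock: 22.05
tcp_pos: [0.5209, -0.3773, 0.0303]
orientation: [-0.002, 0.745, -0.667, -0.002]
wrist_force: [-0.8, 12.7, 11.9]
finger_gap: 0.0109
```

```bash
python3 - <<'E'
from h import *
gj(-.005,.0302)
a=cams.read_camera('wrist')[:,:,::-1];cv2.imwrite('pics/w16.png',cv2.resize(a[85:285,205:345],None,fx=3,fy=3))
E
```

```text
now [ 0.5209 -0.3773  0.0303] j [-0.754  0.548 -0.052  0.975  0.004 -2.435] F [-0.8 12.7 11.9] gap 0.0109 t 22.05
turn (deg, tool) [-0.06  0.3   0.1 ] | shift cm in current axes [ 0.26 -0.03  0.01] | shift cm in target axes [ 0.26 -0.03  0.01]
```

View pics/w16.png

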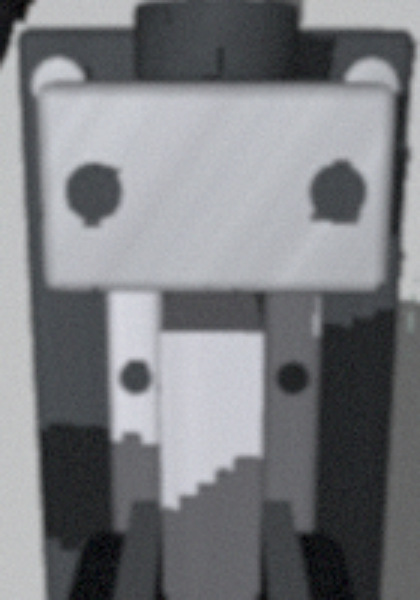

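The plunger is well in, with about 2.6 mm left by the model. The tool has pitched by 0.3°, with the leading end pressing on the floor. I'll correct that and go on gently.

{"name": "play_rows", "arguments": {"series": "5 0 0 -0.02 0 0.3 0; 5 0.1 0 0 0 0 0; 5 0 0 0 0 0 0; 5 0 0 0 0 0 0"}}

```text
clock: 22.6
tcp_pos: [0.5209, -0.3777, 0.0302]
orientation: [-0.001, 0.745, -0.667, -0.0]
wrist_force: [-2.0, 12.7, 10.3]
finger_gap: 0.0113
```

{"name": "play_rows", "arguments": {"series": "5 0.1 0 0 0 0 0; 5 0 0 0 0 0 0; 5 0 0 0 0 0 0"}}

```text
clock: 22.98
tcp_pos: [0.521, -0.3785, 0.0302]
orientation: [-0.001, 0.745, -0.667, -0.0]
wrist_force: [-0.8, 13.4, 11.8]
finger_gap: 0.0114
```

```bash
python3 - <<'E'
from h import *
gj(-.005,.0302)
E
```

```text
now [ 0.521  -0.3785  0.0302] j [-7.540e-01  5.470e-01 -5.300e-02  9.710e-01  2.000e-03 -2.435e+00] F [-0.8 13.4 11.8] gap 0.0114 t 22.975
turn (deg, tool) [-0.05  0.08  0.12] | shift cm in current axes [ 0.14 -0.04 -0.  ] | shift cm in target axes [ 0.14 -0.04 -0.  ]
```

{"name": "play_rows", "arguments": {"series": "5 0.1 0 -0.03 0 0 0; 5 0 0 0 0 0 0; 5 0 0 0 0 0 0"}}

```text
clock: 23.35
tcp_pos: [0.5211, -0.3793, 0.0302]
orientation: [-0.001, 0.745, -0.667, -0.0]
wrist_force: [-0.3, 13.8, 10.9]
finger_gap: 0.0109
```

{"name": "play_rows", "arguments": {"series": "5 0.1 0 0 0 0 0; 5 0 0 0 0 0 0; 5 0 0 0 0 0 0"}}

```text
clock: 23.72
tcp_pos: [0.5211, -0.3793, 0.0302]
orientation: [-0.001, 0.745, -0.667, -0.001]
wrist_force: [-1.7, 16.1, 10.8]
finger_gap: 0.0114
```

```bash
python3 - <<'E'
from h import *
gj(-.005,.0302)
a=cams.read_camera('wrist')[:,:,::-1];cv2.imwrite('pics/w17.png',cv2.resize(a[105:305,205:345],None,fx=3,fy=3))
E
```

```text
now [ 0.5211 -0.3793  0.0302] j [-0.755  0.55  -0.049  0.974  0.003 -2.437] F [-1.7 16.1 10.8] gap 0.0114 t 23.725
turn (deg, tool) [-0.04  0.2   0.15] | shift cm in current axes [ 0.06 -0.04  0.  ] | shift cm in target axes [ 0.06 -0.04  0.  ]
```

View pics/w17.png

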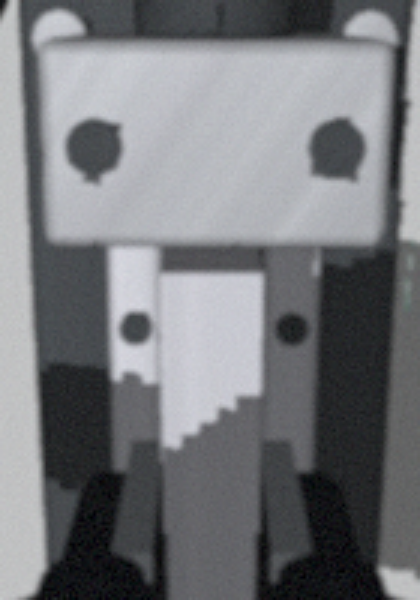

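```bash
python3 - <<'E'
from h import *
for x in (.04,.039,.038): print(x,((proj('wrist',[jp(.04,0,.07),jp(x,0,.082),jp(x,0,.0818),jp(x,.0,.083)])-[205,105]+.5)*3).round(1).tolist())
E
```

```text
0.04 [[215.1, 247.6], [215.3, 270.6], [215.3, 270.1], [215.3, 272.7]]
0.039 [[215.1, 247.6], [215.3, 278.9], [215.3, 278.4], [215.3, 281.1]]
0.038 [[215.1, 247.6], [215.3, 287.2], [215.3, 286.7], [215.3, 289.4]]
```

{"name": "play_rows", "arguments": {"series": "5 0.1 0 0 0 0.1 0; 5 0 0 0 0 0 0; 5 0 0 0 0 0 0"}}

```text
clock: 24.15
tcp_pos: [0.521, -0.3793, 0.0302]
orientation: [-0.001, 0.746, -0.666, -0.001]
wrist_force: [-0.9, 19.7, 13.0]
finger_gap: 0.0113
```

{"name": "play_rows", "arguments": {"series": "5 0.1 0 0 0 0 0; 5 0 0 0 0 0 0; 5 0 0 0 0 0 0"}}

```text
clock: 24.52
tcp_pos: [0.521, -0.3793, 0.0302]
orientation: [-0.002, 0.746, -0.666, -0.002]
wrist_force: [-1.0, 22.1, 14.1]
finger_gap: 0.0113
```

```bash
python3 - <<'E'
from h import *
gj(-.005,.0302)
print(tool()[0])
a=cams.read_camera('wrist')[:,:,::-1];cv2.imwrite('pics/w18.png',cv2.resize(a[105:305,205:345],None,fx=3,fy=3))
a=cams.read_camera('scene')[:,:,::-1][110:190,310:420];cv2.imwrite('pics/s18.png',cv2.resize(a,None,fx=6,fy=6,interpolation=2))
E
```

```text
now [ 0.521  -0.3793  0.0302] j [-0.756  0.55  -0.048  0.976  0.004 -2.439] F [-1.  22.1 14.1] gap 0.0113 t 24.525
turn (deg, tool) [-0.03  0.28  0.2 ] | shift cm in current axes [ 0.06 -0.05  0.  ] | shift cm in target axes [ 0.06 -0.05  0.  ]
[ 0.52101684 -0.37931263  0.03024621]
```

View pics/w18.png

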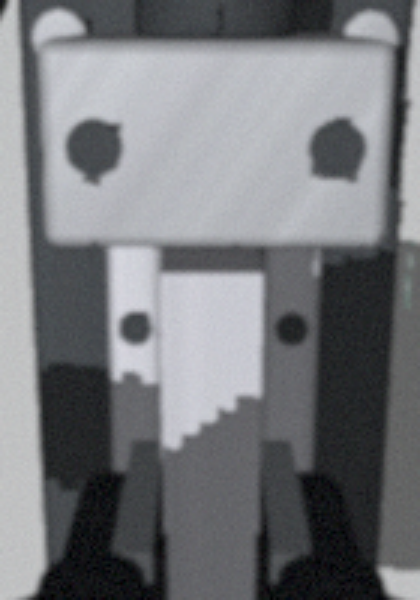

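View pics/s18.png

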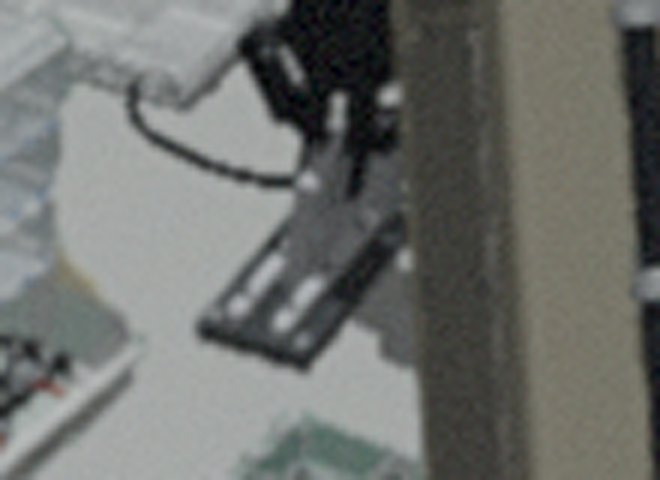

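The TCP has stalled through three more 1 mm commands while the force climbed from 13.8 to 22 N, so the end is on the hard stop. I'll trim the small pitch and yaw (0.3° and 0.2°) so it bears squarely and lighten the floor load.

{"name": "play_rows", "arguments": {"series": "5 0 0 -0.02 0 0.25 0.15; 5 0 0 -0.02 0 0 0; 5 0 0 0 0 0 0; 5 0 0 0 0 0 0"}}

```text
clock: 25.12
tcp_pos: [0.5211, -0.3794, 0.0302]
orientation: [-0.0, 0.745, -0.667, 0.0]
wrist_force: [-0.4, 21.0, 11.7]
finger_gap: 0.0109
```

```bash
python3 - <<'E'
from h import *
gj(-.005,.0302)
E
```

```text
now [ 0.5211 -0.3794  0.0302] j [-7.540e-01  5.480e-01 -5.200e-02  9.710e-01  1.000e-03 -2.435e+00] F [-0.4 21.  11.7] gap 0.0109 t 25.125
turn (deg, tool) [-0.03  0.03  0.06] | shift cm in current axes [ 0.04 -0.04  0.  ] | shift cm in target axes [ 0.04 -0.04  0.  ]
```

{"name": "play_rows", "arguments": {"series": "5 0 0 0 0 0 0; 5 0 0 0 0 0 0; 5 0 0 0 0 0 0; 5 0 0 0 0 0 0; 5 0 0 0 0 0 0; 5 0 0 0 0 0 0; 5 0 0 0 0 0 0; 5 0 0 0 0 0 0"}}

```text
clock: 26.12
tcp_pos: [0.5211, -0.3794, 0.0302]
orientation: [-0.0, 0.745, -0.667, -0.0]
wrist_force: [-0.8, 20.7, 11.8]
finger_gap: 0.0115
```

```bash
python3 - <<'E'
from h import *
gj(-.005,.0302)
a=cams.read_camera('wrist')[:,:,::-1];cv2.imwrite('pics/w19.png',cv2.resize(a[105:305,205:345],None,fx=3,fy=3))
a=cams.read_camera('side')[:,:,::-1];cv2.imwrite('pics/d19.png',a)
E
```

```text
now [ 0.5211 -0.3794  0.0302] j [-7.540e-01  5.480e-01 -5.200e-02  9.710e-01  1.000e-03 -2.435e+00] F [-0.8 20.7 11.8] gap 0.0115 t 26.125
turn (deg, tool) [-0.03  0.03  0.06] | shift cm in current axes [ 0.04 -0.04  0.  ] | shift cm in target axes [ 0.04 -0.04  0.  ]
```

View pics/w19.png

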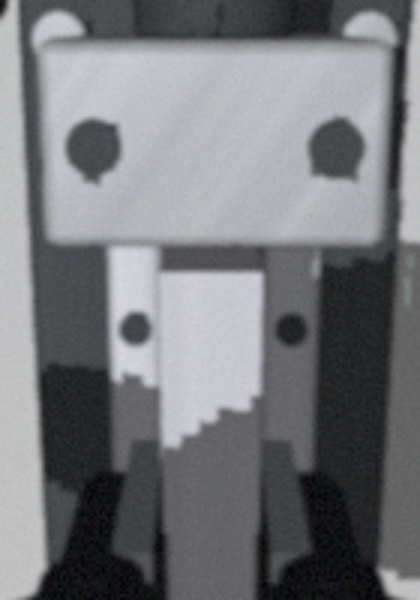

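View pics/d19.png

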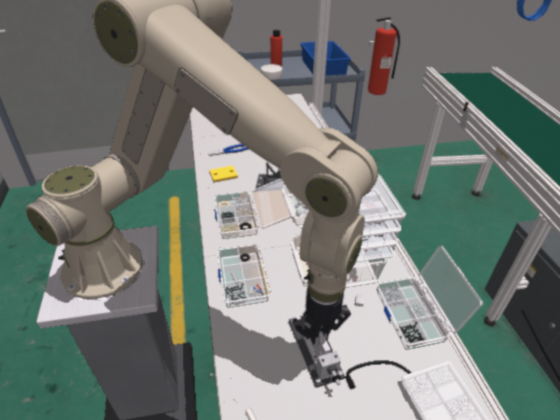

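The hold was stable over a full second: the plate end is against the block at crop (212,270) and the bench things are undisturbed. Handing in.

```bash
python3 -c "
from workcell import workorder
print(workorder.hand_in())"
```

```text
the job is handed in; nothing more can be done
None
```

The plate is in the jig channel, upright on its long edge, with its end held pressed against the hard stop. I handed the job in at about 26 s of the 58 s allowed. I set it on the channel floor about 23 mm short of the plunger, then slid it in, pushing the plunger back. The arm still grips the plate.

**Last checks**
- **Contact:** the TCP did not move through three further 1 mm push commands, while the push force rose from 13.8 to 22 N. That is hard contact.
- **Hold:** over one idle second before hand-in, the position and force stayed the same.
- **Force:** the wrist reads about 21 N along the channel. After taking off the spring (about 9 N) and some friction, I estimate about 8–12 N on the stop. About 12–14 N presses on the channel floor.
- **Squareness:** the tool is within 0.1° of the measured jig axis.
- **Bystanders:** nothing on the bench looked disturbed in the last side view.

**What failed or disagreed**
- **First grip:** it closed on nothing, because the real fingertips are about 43 mm farther back than the stated tool frame says. I saw this in the pictures, allowed for it and gripped again; the gap then read about 11 mm on the 12 mm plate.
- **Extra turn:** I first turned the tool the wrong way for the wrist camera and had to turn it back. This cost only time.
- **Home position:** by my jig measurement the plate was still 0.4–0.6 mm short of home when it stalled. The last wrist picture suggests a gap of 0–0.5 mm. Both are within measuring error, so I went by the force and the stall.
- **Plunger:** its travel was not read directly, because the block hid it at the end.

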